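# Close a denture flask in its compress

## Robot

A 6-joint arm with a two-finger parallel gripper is mounted at the origin on a cart in front of the work surface, level with it; the furniture and walls round the work are solid. World frame = base frame: x ahead of the robot, y to its left, z up, the work surface at z = 0. Lengths are in m, angles in rad, forces in N, time in s.
With the tool pointing down it reaches from about 0.35 to 0.725 m from the base axis. Payload 4.3 kg.
Tool frame: the origin (TCP) lies on the centre line of the jaws, within the pads' length; the fingertips stand 14 mm ahead of it and the grasp point (between the pads) lies 5 mm behind it; z points along the fingers, y is the direction in which the jaws open and shut (so a half turn about z gives the same grasp; the last joint's range is limited). The gripper opens to 85 mm and grips with 20 to 120 N. Pads are 22 mm wide; open, the fingers measure 114 mm over their backs; the gripper's body (76 mm by 85 mm) begins 54 mm behind the grasp point. The pads swing forward as they close: fully open they stand 13 mm farther back than shut.
Start: joints at [-1.365, 0.377, 0.081, 1.274, 0, 1.46], TCP at [0.179, -0.547, 0.218] pointing down, gripper open.
Joint ranges: [-2.72, 2.72], [-0.84, 1.66], [-1.02, 1.22], [-1.77, 2.12], [-1.37, 1.28], [-3.14, 3.14]. Speed limits (rad/s): [2.57, 2.57, 3.14, 3.14, 3.14, 3.14].

## Interface

Orientations are given as a unit quaternion [w, x, y, z].
In Python, from workcell import r gives the robot as it stands. The module is installed in compiled form; this text tells all that it offers.
- The arm moves only by the tool jog_arm, never from a script. Its argument "moves" is a list that holds one entry, the list of rows, each a list of 5 numbers: the closure in counts, from 0 (fully open) to 255 (shut), then the shift along the tool's x, y, z in mm, then the turn about the tool's z in degrees. In form: [[[hand, dx, dy, dz, roll], ...]]. A call has exactly 8 rows; each row shifts and turns the commanded pose from where the row before left it, along the tool's axes as they then stand; what a row does not reach is not made up. A row lasts 1/10 s, in which the tool goes at most 50 mm and 8.59 degrees, less where a joint would pass 70% of its speed; a pose out of reach is approached as far as the arm can. A call with a gripper value outside its range is refused whole. The fingers move at their own pace and stop on an object; "force" is the grip in N (left out, the last holds). Time passes only in rows, so rows that do not move let the fingers close, or fill a call up. It gives the time, the measured TCP pose, the force and the opening at its end, in the units of the state.
- r.get_state(): the state, without advancing time (a new reading comes with each control period).
- r.get_image(name): name is "scene" or "top" or "wrist"; returns a dict with "frame" (384x512x3 uint8, red, green, blue), "fx", "fy", "cx", "cy" (pixels), "R" (3x3) and "t" (3): a world point X has camera coordinates R X + t; the wrist camera has in their place "hand_eye" (4x4, takes a point from camera to tool coordinates, whose origin is the TCP and whose axes are the flange's). Camera axes: x right, y down, z forward; pixel columns grow to the right and rows downward; lengths in m; the calibration is good to about 2 mm. A picture is of the moment at which its call begins: read the wrist's pose just before it. There is no depth.
- r.hand_in(): hands the job in, once; it reports no verdict.
The state is a dict: "time_s": time; "joint_positions": joint angles; "joint_vel": joint speeds; "joint_torque": joint torques, N m; "position": TCP position; "eef_rot": TCP orientation; "ft_force": force on the tool from outside, world axes, zero at the start; "ft_torque": the same for the moment, N m; "gripper_width": finger opening in m.
Only numpy, scipy, OpenCV 4.12 (cv2) and the standard library are available. Lean on these libraries where they do the work, as an engineer would, in place of code of your own. Each camera call takes 0.05 s, during which the arm holds its last target. There are 200 camera calls.

## Task

Put the small brass denture flask together in the steel compress: set the lower half with the waxed arch between the cleats, lower the brass ring over its pins, seat the lid in the ring, and last slide the bridge down over the two posts until it rests on the lid, so that it is ready for its nuts. Every part must sit fully home and level on the one below. The aluminium ring belongs to another flask: leave it, the small powder jar and the glass dish where they are.

Things in the scene. Friction and masses are not known exactly. Their poses are not given: they have to be found in the camera images.
- compress: Fixed steel compress: dark base plate 130x76x6 mm; two threaded posts, 8 mm thick, tapered tips 66 mm high, at x = +-54 mm. Cleats 4.5 mm high on the plate bound an 88x64 mm flask bed: one at each end (x = +-46), two per long side (x = +-29); the middle of the long sides is open for fingers. Origin: centre of underside, on the worktop; x through the posts, z up. Half turn: same.
- lower_half: Brass block 84 (x) x 60 (y) x 18 mm filled with off-white stone; pink wax arch with teeth on top (9.5 mm above the rim). Two steel pins, 6 mm thick, 12 mm above the rim, at x = +-33 mm. Origin: centre of underside, x along the long side, z up. 0.3-0.5 kg; grip across the 60 mm. Fits the bed either way round with 2 mm play each side; seated, its origin is 6 mm above the compress's.
- brass_ring: Open brass frame 84 (x) x 60 (y) x 16 mm, opening 48x44 mm, with a 9 mm through hole at each end (x = +-33 mm) for the pins. Origin: centre of underside, x along the long side, z up. 0.22 kg; grip across the 60 mm. Fits either way round; seated, its origin is 18 mm above the lower half's, 24 mm above the compress's.
- lid: Brass plate 86 (x) x 62 (y) x 8 mm, steel disc and two dark vents on top; below it a lip 44x40x4 mm that enters the ring's opening with 2 mm play each side. Lies lip down: plate from 4 to 12 mm high. Origin: centre of the lip's underside, x along the long side, z up. 0.2-0.3 kg; grip across the 62 mm. Fits either way round; seated, its origin is 12 mm above the ring's, 36 above the compress's.
- bridge: Steel bar 130 (x) x 22 (y) x 8 mm with a 12 mm through hole at x = +-54 mm for the posts, a bolt head 5 mm high at mid top, a dark pad 34x20x4 mm below. Lies on the pad: bar from 4 to 12 mm high. Origin: centre of the pad's underside, x along the bar, z up. 0.16 kg; grip mid-bar across the 22 mm. Fits either way round; seated on the lid, its origin is 48 mm above the compress's.
- alu_ring: Bystander: silver-grey aluminium ring of another flask, 76 x 54 x 13 mm, opening 44 x 38 mm, loose. It does not fit. Origin: centre of the underside.
- powder_jar: Bystander: small whitish powder jar with a dark band and a beige cap, 45 mm wide, 58 mm high, loose. Origin: centre of the underside.
- dappen_dish: Bystander: small faceted glass dish, 37 mm wide, 27 mm high, loose. Origin: centre of the underside.

How it is judged:
On the way, in this order (a step that is already met when the one before it is completed fails the run):
1. the lower half sits between the cleats of the compress, let go (horizontal distance between lower_half and compress below 0.008 m and z of lower_half in the frame of compress between 0.004 and 0.008 m and angle between the x axis of lower_half and the x axis of compress, either way round below 0.14 rad and angle between lower_half's own z axis and vertical below 0.06 rad and contact force between the fingers and lower_half below 0.5 N), for 0.2 s.
2. the brass ring sits down over the pins on the lower half, let go (horizontal distance between each of lower_half, brass_ring and compress below 0.008 m and z of lower_half in the frame of compress between 0.004 and 0.008 m and angle between the x axis of each of lower_half, brass_ring and the x axis of compress, either way round below 0.14 rad and angle between each of lower_half, brass_ring's own z axis and vertical below 0.06 rad and z of brass_ring in the frame of compress between 0.022 and 0.026 m and contact force between the fingers and brass_ring below 0.5 N), for 0.2 s.
3. the lid sits in the ring, let go (horizontal distance between each of lower_half, brass_ring, lid and compress below 0.008 m and z of lower_half in the frame of compress between 0.004 and 0.008 m and angle between the x axis of each of lower_half, brass_ring, lid and the x axis of compress, either way round below 0.14 rad and angle between each of lower_half, brass_ring, lid's own z axis and vertical below 0.06 rad and z of brass_ring in the frame of compress between 0.022 and 0.026 m and z of lid in the frame of compress between 0.034 and 0.038 m and contact force between the fingers and lid below 0.5 N), for 0.2 s.
4. the bridge is down over both posts and rests on the lid, let go (horizontal distance between each of lower_half, brass_ring, lid, bridge and compress below 0.008 m and z of lower_half in the frame of compress between 0.004 and 0.008 m and angle between the x axis of each of lower_half, brass_ring, lid, bridge and the x axis of compress, either way round below 0.14 rad and angle between each of lower_half, brass_ring, lid, bridge's own z axis and vertical below 0.06 rad and z of brass_ring in the frame of compress between 0.022 and 0.026 m and z of lid in the frame of compress between 0.034 and 0.038 m and z of bridge in the frame of compress between 0.046 and 0.05 m and contact force between the fingers and bridge below 0.5 N), for 0.2 s.
At the end, for the whole second after the job is handed in: In the compress lie, from below, the lower half, the brass ring, the lid and the bridge: each centred within 8 mm, its height within 2 mm of fully seated, level within 0.06 rad, its long axis within 0.14 rad of the line through the posts; all released and at rest (all of step 4 and contact force between the fingers and lower_half below 0.5 N and linear speed of each of lower_half, brass_ring, lid, bridge below 0.02 m/s and angular speed of each of lower_half, brass_ring, lid, bridge below 0.2 rad/s and contact force between the fingers and brass_ring below 0.5 N and contact force between the fingers and lid below 0.5 N); the robot touches nothing.
It fails at once if the aluminium ring is pushed more than 20 mm or tipped (distance of alu_ring from where it was at the start of the episode above 0.02 m or angle between alu_ring's own z axis and vertical above 0.5 rad).
It fails at once if the powder jar is pushed more than 20 mm or tipped (distance of powder_jar from where it was at the start of the episode above 0.02 m or angle between powder_jar's own z axis and vertical above 0.5 rad).
It fails at once if the glass dish is pushed more than 20 mm or tipped (distance of dappen_dish from where it was at the start of the episode above 0.02 m or angle between dappen_dish's own z axis and vertical above 0.5 rad).
It also fails if it takes over 112 s, if anything falls off the work surface, if the arm or the gripper's body presses on something with over 40 N, if the wrist force passes 120 N, or if a joint passes its speed limit or range.

## Working session

There is one attempt and no reset: what is moved stays moved. The work goes in short steps, Python scripts to look and compute and a tool call to move; the robot and the scene stay as the last step left them, time stands still between calls to the robot, and variables do not carry over. Pictures are saved under pics/ and viewed, about 12 in all and at most 16, crops included, and the job is handed in when it is done.

Besides the shell and the picture viewer there is one more tool, called after "Request:" by a JSON object that holds its "fn" and its "kwargs". jog_arm: Moves the arm, as the interface text tells. Its arguments: {"type":"object","properties":{"moves":{"type":"array","items":{"type":"array","items":{"type":"array","items":{"type":"number"}}}},"force":{"type":"number"}},"required":["moves"]}

```bash
mkdir -p pics; cat > h.py <<'E'
from workcell import r
import cv2, numpy as np
from scipy.spatial.transform import Rotation as Ro
def pose():
    s=r.get_state(); q=s["eef_rot"]; return np.array(s["position"]), Ro.from_quat([q[1],q[2],q[3],q[0]]).as_matrix(), s
def snap(name,fn,crop=None,scale=1):
    p,R,s=pose(); im=r.get_image(name)
    f=im["frame"][:,:,::-1]
    if crop: f=f[crop[1]:crop[3],crop[0]:crop[2]]
    cv2.imwrite("pics/"+fn,cv2.resize(f,None,fx=scale,fy=scale,interpolation=cv2.INTER_CUBIC))
    d={k:np.array(v) for k,v in im.items() if k!="frame"}
    np.savez("pics/"+fn+".npz",p=p,Rt=R,**d); return im
def ray(fn,uv):
    d=np.load("pics/"+fn+".npz")
    v=np.array([(uv[0]-d["cx"])/d["fx"],(uv[1]-d["cy"])/d["fy"],1.])
    if "hand_eye" in d:
        H=d["hand_eye"]; return d["Rt"]@H[:3,3]+d["p"], d["Rt"]@H[:3,:3]@v
    return -d["R"].T@d["t"], d["R"].T@v
def at(fn,uv,z):
    o,v=ray(fn,uv); return (o+v*(z-o[2])/v[2]).round(4)
def proj(fn,X):
    d=np.load("pics/"+fn+".npz"); X=np.array(X,float)
    if "hand_eye" in d:
        H=d["hand_eye"]; c=H[:3,:3].T@((d["Rt"].T@(X-d["p"]))-H[:3,3])
    else: c=d["R"]@X+d["t"]
    return np.array([c[0]/c[2]*d["fx"]+d["cx"],c[1]/c[2]*d["fy"]+d["cy"]]).round(1)
E
python3 - <<'E'
from h import *
print(r.get_state())
for n in ("top","scene"):
    im=snap(n,n+"0.png",None,1.5); print(n,im["fx"],im["t"],np.round(im["R"],3))
print(np.round(r.get_image("wrist")["hand_eye"],4))
E
```

```text
{'time_s': 0.0, 'joint_positions': array([-1.36527175e+00,  3.78050847e-01,  7.96256729e-02,  1.27439169e+00,
       -1.06383067e-05,  1.46049588e+00]), 'joint_vel': array([-8.32511972e-05, -4.20366481e-04,  2.32858444e-03,  1.76603173e-03,
       -4.68929926e-04,  6.14312510e-05]), 'joint_torque': array([ 2.34101590e-04, -4.63604379e+01,  2.69875449e+01,  2.06452649e-02,
       -8.95352196e-05,  3.24616414e-07]), 'position': array([ 0.17845823, -0.54589109,  0.21736778]), 'eef_rot': array([-1.00886990e-03,  9.87557202e-01,  1.57256965e-01, -5.33958934e-05]), 'ft_force': array([-0.55745085,  1.05352341, -0.43478571]), 'ft_torque': array([ 0.0645681 ,  0.01955223, -0.00989069]), 'gripper_width': 0.08579129204393601}
top 451.6202547424781 [0.11437256 0.59136053 0.88180131] [[-0.006 -1.     0.017]
 [-0.982  0.002 -0.188]
 [ 0.187 -0.017 -0.982]]
scene 436.44583315504303 [0.42276053 0.36422604 0.58915368] [[-0.533 -0.846  0.01 ]
 [-0.631  0.39  -0.671]
 [ 0.564 -0.364 -0.742]]
[[-1.000e-03 -9.459e-01 -3.243e-01  8.480e-02]
 [ 1.000e+00 -8.000e-04 -6.000e-04 -6.000e-04]
 [ 3.000e-04 -3.243e-01  9.459e-01 -1.571e-01]
 [ 0.000e+00  0.000e+00  0.000e+00  1.000e+00]]
```

View pics/top0.png

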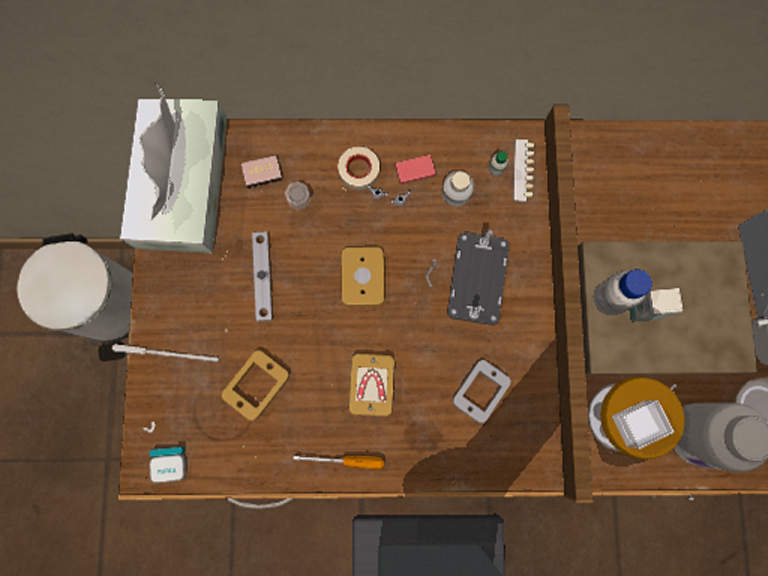

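View pics/scene0.png

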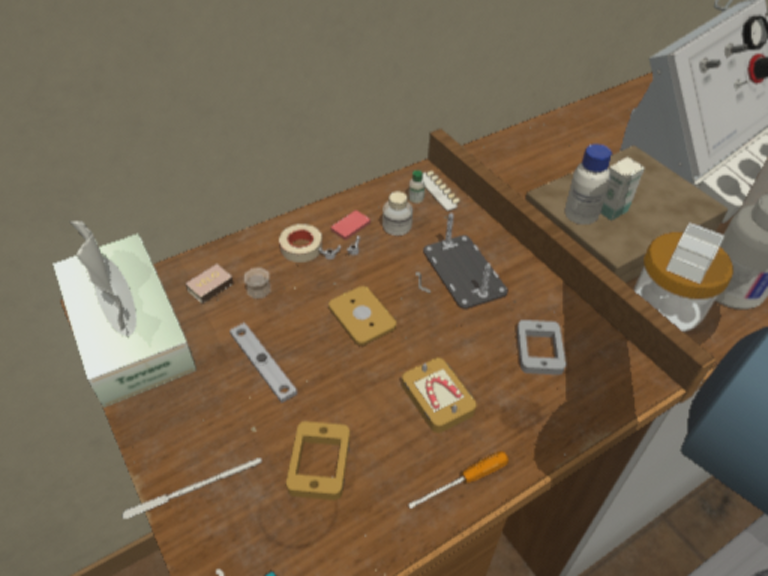

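Top view (1.5×): the bridge is at (262,276), lid at (363,275), compress at (479,278), ring at (255,384), lower half at (371,384) and alu ring at (482,390). I'll crop closer.

```bash
python3 - <<'E'
from h import *
im=snap("top","top1.png",(140,140,360,290),3.6)
E
```

```text
(no output)
```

View pics/top1.png

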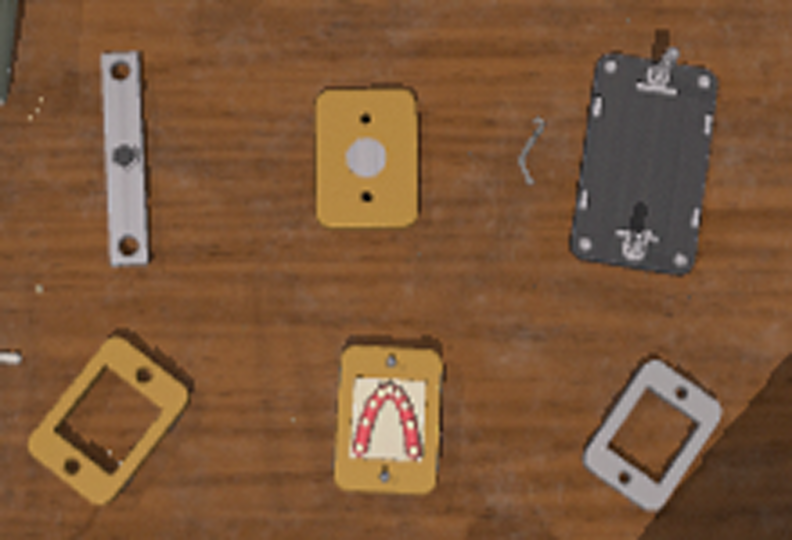

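```bash
python3 - <<'E'
from h import *
f=lambda L,z:np.array([at("top1.png",((u+.5)/3.6-.5+140,(v+.5)/3.6-.5+140),z) for u,v in L])
def rep(n,P,h=None):
    a=(P if h is None else h); d=a[0]-a[-1] if len(a)==2 else (a[0]+a[1]-a[2]-a[3])
    print(n,P.mean(0).round(4),"yaw",np.degrees(np.arctan2(d[1],d[0])).round(1),"len",np.linalg.norm(d).round(4)*(1 if len(a)==2 else .5))
rep("lower",f([(342,345),(442,347),(436,494),(335,490)],.018))
rep("ring",f([(144,375),(72,467)],.016)); rep("lid",f([(317,88),(419,90),(418,227),(317,225)],.012)); rep("lidv",f([(366,118),(367,197)],.012))
rep("bridge",f([(120,70),(128,245)],.012))
rep("compS",f([(610,66),(704,81),(681,260),(585,243)],.006)); rep("compC",f([(597,53),(718,73),(692,275),(572,256)],.006))
rep("alu",f([(681,393),(624,478)],.013))
p,R,s=pose();print(p,R.round(3))
E
```

```text
lower [0.4535 0.1305 0.018 ] yaw -2.7 len 0.08425
ring [0.453  0.2938 0.016 ] yaw -37.2 len 0.0663
lid [0.61   0.1429 0.012 ] yaw -0.2 len 0.0844
lidv [0.6098 0.1437 0.012 ] yaw 0.7 len 0.0486
bridge [0.6105 0.2898 0.012 ] yaw 4.2 len 0.1078
compS [ 0.608  -0.0259  0.006 ] yaw -9.3 len 0.11195
compC [ 0.6071 -0.0257  0.006 ] yaw -8.8 len 0.12715
alu [ 0.4431 -0.024   0.013 ] yaw -35.6 len 0.0603
[ 0.17848887 -0.5461846   0.21771073] [[ 0.951  0.311 -0.   ]
 [ 0.311 -0.951  0.001]
 [ 0.    -0.001 -1.   ]]
```

```bash
cat >> h.py <<'E'
def plan(x,y,z,yaw,n=8,step=0.5):
    """rows (dx,dy,dz mm, roll deg) from current pose to target; yaw = tool x heading in deg"""
    p,R,_=pose(); y0=np.degrees(np.arctan2(R[1,0],R[0,0])); dyaw=(yaw-y0+180)%360-180
    d=(np.array([x,y,z])-p)*1000; rl=-dyaw/n; out=[]
    for i in range(n):
        a=np.radians(y0-rl*i); e=d/n
        out.append([round(v/step)*step for v in (e[0]*np.cos(a)+e[1]*np.sin(a), e[0]*np.sin(a)-e[1]*np.cos(a), -e[2])]+[round(rl,1)])
    print("pose",(p*1000).round(1),"yaw",y0.round(1),"d",d.round(1),"dyaw",dyaw.round(1),"dist/row",(np.linalg.norm(d)/n).round(1))
    print(out)
def st():
    p,R,s=pose(); print(s["time_s"],(p*1000).round(1),np.degrees(np.arctan2(R[1,0],R[0,0])).round(2),R[2,:2].round(3),s["ft_force"].round(1),round(s["gripper_width"]*1000,1),s["joint_positions"].round(2))
E
python3 -c "
from h import *
plan(.4535,.1305,.2,177.3-360,24)"
```

```text
pose [ 178.5 -546.2  217.7] yaw 18.1 d [275.  676.7 -17.7] dyaw 159.2 dist/row 30.4
[[19.5, -23.0, 0.5, np.float64(-6.6)], [22.0, -21.0, 0.5, np.float64(-6.6)], [24.5, -18.0, 0.5, np.float64(-6.6)], [26.5, -15.0, 0.5, np.float64(-6.6)], [28.0, -12.0, 0.5, np.float64(-6.6)], [29.0, -8.5, 0.5, np.float64(-6.6)], [30.0, -5.5, 0.5, np.float64(-6.6)], [30.5, -2.0, 0.5, np.float64(-6.6)], [30.5, 1.5, 0.5, np.float64(-6.6)], [30.0, 5.0, 0.5, np.float64(-6.6)], [29.0, 8.5, 0.5, np.float64(-6.6)], [28.0, 12.0, 0.5, np.float64(-6.6)], [26.5, 15.0, 0.5, np.float64(-6.6)], [24.5, 18.0, 0.5, np.float64(-6.6)], [22.0, 21.0, 0.5, np.float64(-6.6)], [19.5, 23.0, 0.5, np.float64(-6.6)], [17.0, 25.5, 0.5, np.float64(-6.6)], [14.0, 27.0, 0.5, np.float64(-6.6)], [10.5, 28.5, 0.5, np.float64(-6.6)], [7.0, 29.5, 0.5, np.float64(-6.6)], [4.0, 30.0, 0.5, np.float64(-6.6)], [0.5, 30.5, 0.5, np.float64(-6.6)], [-3.5, 30.5, 0.5, np.float64(-6.6)], [-6.5, 29.5, 0.5, np.float64(-6.6)]]
```

Request:
{"fn": "jog_arm", "kwargs": {"moves": [[[0,19.5,-23,-7,-6.6],[0,22,-21,-7,-6.6],[0,24.5,-18,-7,-6.6],[0,26.5,-15,-7,-6.6],[0,28,-12,-7,-6.6],[0,29,-8.5,-7,-6.6],[0,30,-5.5,-7,-6.6],[0,30.5,-2,-7,-6.6]]]}}

```text
time_s: 1.0
position: [0.2707, -0.3201, 0.2745]
eef_rot: [-0.0, 0.813, 0.582, 0.0]
ft_force: [0.4, 0.5, 0.1]
gripper_width: 0.0854
```

Request:
{"fn": "jog_arm", "kwargs": {"moves": [[[0,30.5,1.5,0,-6.6],[0,30,5,0,-6.6],[0,29,8.5,0,-6.6],[0,28,12,0,-6.6],[0,26.5,15,0,-6.6],[0,24.5,18,0,-6.6],[0,22,21,0,-6.6],[0,19.5,23,0,-6.6]]]}}

```text
time_s: 1.8
position: [0.3632, -0.0954, 0.2743]
eef_rot: [0.0, 0.47, 0.883, -0.0]
ft_force: [-0.5, 0.8, 0.4]
gripper_width: 0.0852
```

```bash
python3 -c "
from h import *
st();plan(.4535,.1305,.2,177.3,8)"
```

```text
1.8 [363.2 -95.4 274.3] 123.96 [-0.  0.] [-0.5  0.8  0.4] 85.2 [-0.43 -0.04 -0.28  1.33 -0.    0.55]
pose [363.2 -95.4 274.3] yaw 124.0 d [ 90.3 225.9 -74.3] dyaw 53.3 dist/row 31.8
[[17.0, 25.0, 9.5, np.float64(-6.7)], [14.0, 27.0, 9.5, np.float64(-6.7)], [11.0, 28.5, 9.5, np.float64(-6.7)], [7.5, 29.5, 9.5, np.float64(-6.7)], [4.0, 30.0, 9.5, np.float64(-6.7)], [0.5, 30.5, 9.5, np.float64(-6.7)], [-3.0, 30.5, 9.5, np.float64(-6.7)], [-6.5, 29.5, 9.5, np.float64(-6.7)]]
```

Request:
{"fn": "jog_arm", "kwargs": {"moves": [[[0,17,25,9.5,-6.7],[0,14,27,9.5,-6.7],[0,11,28.5,9.5,-6.7],[0,7.5,29.5,9.5,-6.7],[0,4,30,9.5,-6.7],[0,0.5,30.5,9.5,-6.7],[0,-3,30.5,9.5,-6.7],[0,-6.5,29.5,9.5,-6.7]]]}}

```text
time_s: 2.6
position: [0.454, 0.1303, 0.1978]
eef_rot: [-0.0, 0.021, 1.0, -0.0]
ft_force: [0.5, -0.6, -0.0]
gripper_width: 0.0855
```

```bash
python3 -c "
from h import *
st();snap('wrist','w1.png',None,1.5)"
```

```text
2.6 [454.  130.3 197.8] 177.59 [ 0. -0.] [ 0.5 -0.6 -0. ] 85.5 [ 0.15  0.18 -0.24  1.15 -0.    0.19]
```

View pics/w1.png

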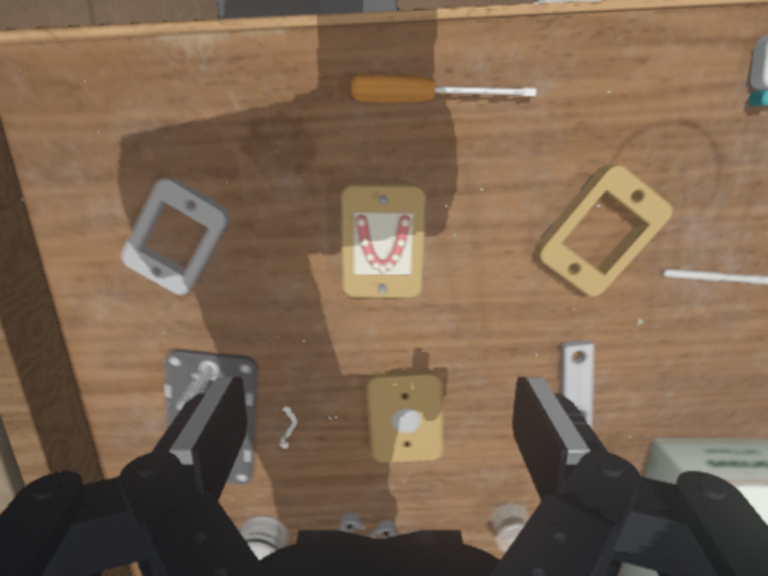

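```bash
python3 - <<'E'
from h import *
f=lambda L,z:np.array([at("w1.png",((u+.5)/1.5-.5,(v+.5)/1.5-.5),z) for u,v in L])
def rep(n,P):
    d=P[0]-P[-1] if len(P)==2 else (P[0]+P[1]-P[2]-P[3])/2
    print(n,P.mean(0).round(4),"yaw",np.degrees(np.arctan2(d[1],d[0])).round(1),"len",np.linalg.norm(d).round(4))
rep("lower",f([(342,186),(424,186),(424,297),(342,297)],.018)); rep("pins",f([(383,199),(382,289)],.03))
rep("ring",f([(638,196),(575,268)],.016)); rep("lid",f([(368,376),(441,375),(442,461),(371,461)],.012)); rep("alu",f([(191,205),(157,271)],.013))
d=np.load("pics/w1.png.npz");fx=d["fx"];Z=fx*.0855/((518-242)/1.5);H=d["hand_eye"]
for u in(242,518):
    c=np.array([(u/1.5-d["cx"])/fx*Z,(378/1.5-d["cy"])/fx*Z,Z,1]); print((H@c*1000).round(1))
E
```

```text
lower [0.4554 0.1339 0.018 ] yaw 177.7 len 0.0836
pins [0.4536 0.1335 0.03  ] yaw 177.0 len 0.0656
ring [0.4548 0.2974 0.016 ] yaw 142.4 len 0.0657
lid [0.612  0.1469 0.012 ] yaw 179.7 len 0.0857
alu [ 0.4462 -0.0214  0.013 ] yaw 144.7 len 0.0597
[   7.9  -41.5  -28.6 1000. ]
[   7.8   44.   -28.6 1000. ]
```

Wrist view: lower half corners are at (342..424,186..297), and ring, lid and alu ring are all visible. Wrist and top agree within 4 mm. I'll go down closer, correcting y by 3 mm.

Request:
{"fn": "jog_arm", "kwargs": {"moves": [[[0,0,1,20,0],[0,0,1,20,0],[0,0,1,20,0],[0,0,0.5,20,0],[0,0,0,20,0],[0,0,0,20,0],[0,0,0,20,0],[0,0,0,10,0]]]}}

```text
time_s: 3.45
position: [0.4526, 0.1321, 0.0467]
eef_rot: [-0.001, 0.024, 1.0, -0.0]
ft_force: [-0.7, -0.8, -0.7]
gripper_width: 0.0859
```

```bash
python3 -c "
from h import *
st();snap('wrist','w2.png',None,1.5)"
```

```text
3.45 [452.6 132.1  46.7] 177.27 [ 0.003 -0.001] [-0.7 -0.8 -0.7] 85.9 [ 0.15  0.31 -0.5   0.77 -0.    0.2 ]
```

View pics/w2.png

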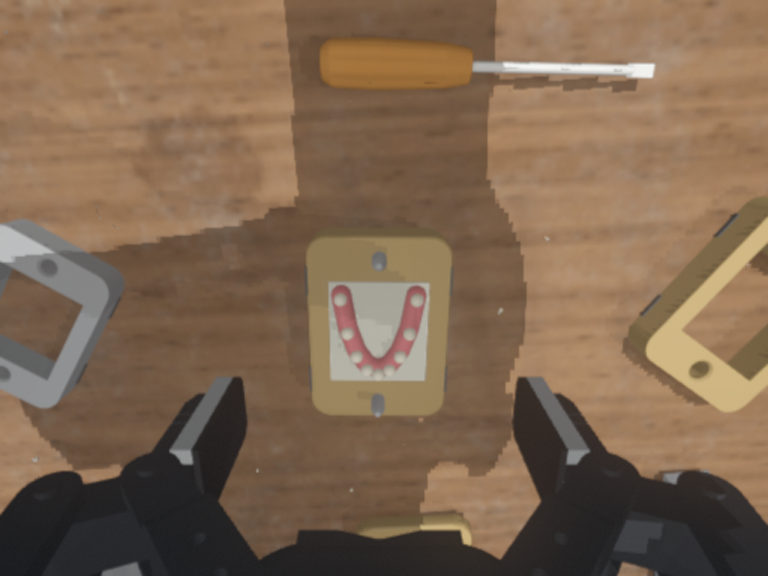

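```bash
python3 - <<'E'
from h import *
f=lambda L,z:np.array([at("w2.png",((u+.5)/1.5-.5,(v+.5)/1.5-.5),z) for u,v in L])
P=f([(306,238),(452,236),(445,414),(312,414)],.018);d=(P[0]+P[1]-P[2]-P[3])/2
print(P.mean(0),np.degrees(np.arctan2(d[1],d[0])),np.linalg.norm(d)); print(f([(379,258),(378,400)],.03).mean(0))
n=np.load("pics/w2.png.npz");print(n["fx"],n["cx"],n["cy"])
for x in(.011,-.011):
  for z in(-.03,-.015,0,.014): print(x,z,proj("w2.png",n["p"]+n["Rt"]@np.array([x,.0427,z]))*1.5)
E
```

```text
[0.455025 0.1327   0.018   ] 177.03965630296415 0.08326111036972783
[0.4502  0.13285 0.03   ]
313.92909999599965 252.6589875007034 189.2224952678564
0.011 -0.03 [516.   371.25]
0.011 -0.015 [503.7 348.9]
0.011 0 [493.35 330.15]
0.011 0.014 [485.1 315.3]
-0.011 -0.03 [509.55 432.15]
-0.011 -0.015 [498.3  405.45]
-0.011 0 [488.85 383.1 ]
-0.011 0.014 [481.2 365.1]
```

Block is at (306..452,237..414), centred between the jaws. I'll descend to beside the block and check the fingertip height from the scene camera.

Request:
{"fn": "jog_arm", "kwargs": {"moves": [[[0,0,0,4,0],[0,0,0,4,0],[0,0,0,4,0],[0,0,0,4,0],[0,0,0,4,0],[0,0,0,2,0],[0,0,0,0,0],[0,0,0,0,0]]], "force": 50}}

```text
time_s: 4.3
position: [0.454, 0.1325, 0.0263]
eef_rot: [-0.0, 0.024, 1.0, -0.0]
ft_force: [-0.0, 0.0, 0.8]
gripper_width: 0.0855
```

```bash
python3 -c "
from h import *
st();snap('scene','s2.png',(220,190,380,310),5)
n=np.load('pics/s2.png.npz')
for y in(-.0427,.0427):
  for z in(-.03,0,.014):
    print(y,z,(proj('s2.png',n['p']+n['Rt']@np.array([0,y,z]))-[220,190])*5)"
```

```text
4.3 [454.  132.5  26.3] 177.3 [ 0. -0.] [-0.   0.   0.8] 85.5 [ 0.15  0.33 -0.52  0.71 -0.    0.2 ]
-0.0427 -0.03 [470. 237.]
-0.0427 0 [461.  286.5]
-0.0427 0.014 [457.  308.5]
0.0427 -0.03 [263. 336.]
0.0427 0 [259.5 384. ]
0.0427 0.014 [258. 406.]
```

View pics/s2.png

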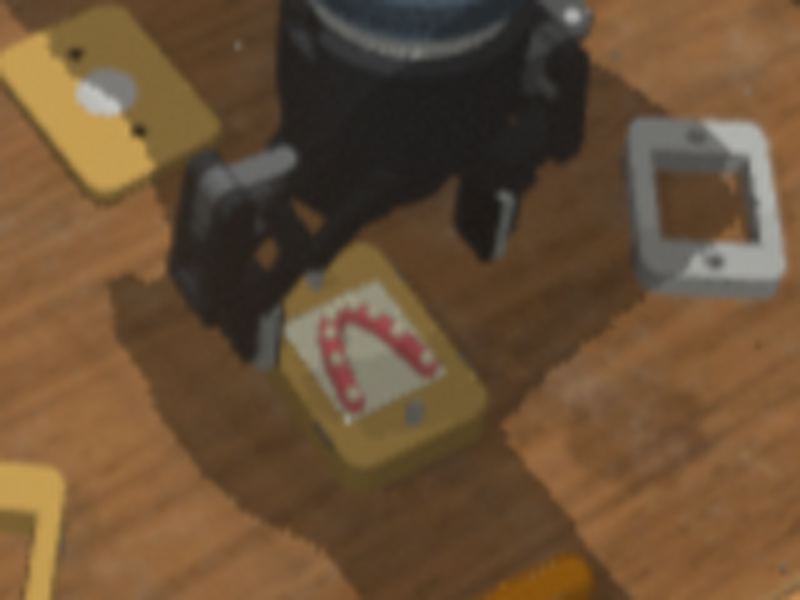

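Fingertips show at (268,365) and (490,258), which suggests they stand higher than stated. I'll lower to z=.016, close partly to about 64 mm (no contact) and look again.

Request:
{"fn": "jog_arm", "kwargs": {"moves": [[[0,0,0,3,0],[0,0,0,3,0],[0,0,0,2,0],[0,0,0,2,0],[60,0,0,0,0],[60,0,0,0,0],[60,0,0,0,0],[60,0,0,0,0]]]}}

```text
time_s: 5.15
position: [0.4541, 0.1324, 0.0164]
eef_rot: [0.0, 0.024, 1.0, -0.0]
ft_force: [-0.2, -0.5, -0.1]
gripper_width: 0.0654
```

```bash
python3 -c "
from h import *
st();snap('scene','s3.png',(220,190,380,310),4)
snap('wrist','w3.png',None,1)
a=cv2.imread('pics/s3.png');b=cv2.imread('pics/w3.png')[200:384,100:420]
b=cv2.resize(b,None,fx=2,fy=2);cv2.imwrite('pics/c3.png',cv2.resize(np.vstack([a[150:],b]),None,fx=.85,fy=.85))"
```

```text
5.15 [454.1 132.4  16.4] 177.29 [-0. -0.] [-0.2 -0.5 -0.1] 65.4 [ 0.15  0.35 -0.54  0.69 -0.    0.2 ]
```

View pics/c3.png

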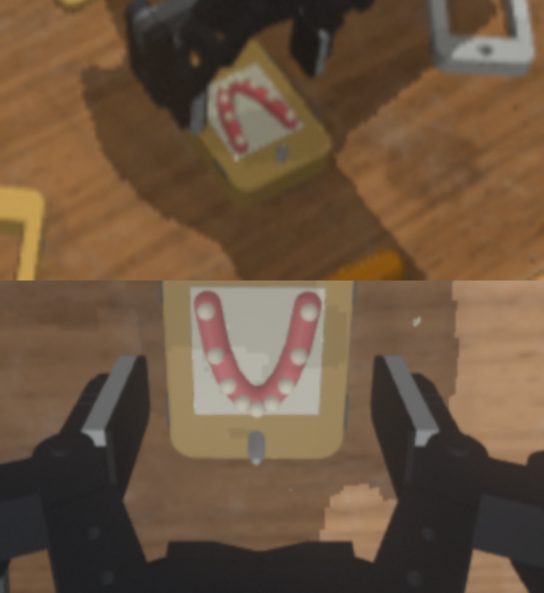

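Request:
{"fn": "jog_arm", "kwargs": {"moves": [[[70,0,0,0,0],[80,0,0,0,0],[90,0,0,0,0],[95,0,0,0,0],[95,0,0,0,0],[95,0,0,0,0],[95,0,0,0,0],[95,0,0,0,0]]], "force": 20}}

```text
time_s: 6.05
position: [0.454, 0.1324, 0.0163]
eef_rot: [0.0, 0.024, 1.0, -0.0]
ft_force: [0.1, -0.1, -0.4]
gripper_width: 0.0538
```

```bash
python3 -c "
from h import *
st()
snap('wrist','w4.png',(80,160,440,384),2.2)"
```

```text
6.05 [454.  132.4  16.3] 177.29 [-0. -0.] [ 0.1 -0.1 -0.4] 53.8 [ 0.15  0.35 -0.54  0.69 -0.    0.2 ]
```

Closed past 60 mm with no stop, so the tips really are above the block, as the images said. I'll reopen, go lower and try again.

Request:
{"fn": "jog_arm", "kwargs": {"moves": [[[55,0,0,0,0],[55,0,0,0,0],[55,0,0,0,0],[55,0,0,4,0],[55,0,0,4,0],[55,0,0,3,0],[55,0,0,3,0],[55,0,0,0,0]]]}}

```text
time_s: 6.9
position: [0.4535, 0.1323, 0.0017]
eef_rot: [-0.001, 0.024, 1.0, -0.0]
ft_force: [0.6, 0.4, -0.9]
gripper_width: 0.0669
```

```bash
python3 -c "
from h import *
st()
snap('scene','s5.png',(240,205,360,310),5)
snap('wrist','w5.png',(80,160,440,384),2.2)"
```

```text
6.9 [453.5 132.3   1.7] 177.29 [ 0.001 -0.   ] [ 0.6  0.4 -0.9] 66.9 [ 0.15  0.37 -0.55  0.65 -0.    0.2 ]
```

View pics/s5.png

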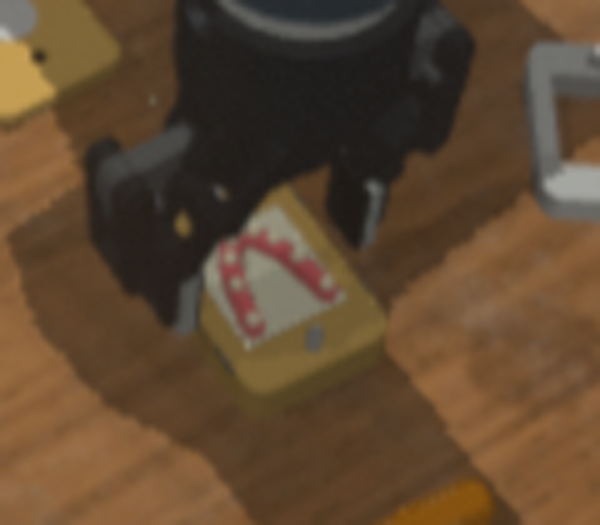

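Request:
{"fn": "jog_arm", "kwargs": {"moves": [[[55,0,0,1,0],[55,0,0,1,0],[55,0,0,1,0],[55,0,0,1,0],[55,0,0,1,0],[55,0,0,1,0],[55,0,0,1,0],[55,0,0,0,0]]]}}

```text
time_s: 7.8
position: [0.4538, 0.1324, -0.0049]
eef_rot: [-0.0, 0.024, 1.0, -0.0]
ft_force: [-0.2, 0.1, 0.2]
gripper_width: 0.0671
```

Request:
{"fn": "jog_arm", "kwargs": {"moves": [[[65,0,0,0,0],[75,0,0,0,0],[85,0,0,0,0],[95,0,0,0,0],[95,0,0,0,0],[95,0,0,0,0],[95,0,0,0,0],[95,0,0,0,0]]], "force": 20}}

```text
time_s: 8.6
position: [0.454, 0.1318, -0.0045]
eef_rot: [0.0, 0.024, 1.0, -0.001]
ft_force: [-1.6, -2.8, 5.2]
gripper_width: 0.0595
```

```bash
python3 -c "
from h import *
st()
snap('wrist','w6.png',(80,160,440,384),2.2)"
```

```text
8.6 [454.  131.8  -4.5] 177.27 [-0.    -0.001] [-1.6 -2.8  5.2] 59.5 [ 0.15  0.37 -0.56  0.64 -0.    0.2 ]
```

View pics/w6.png

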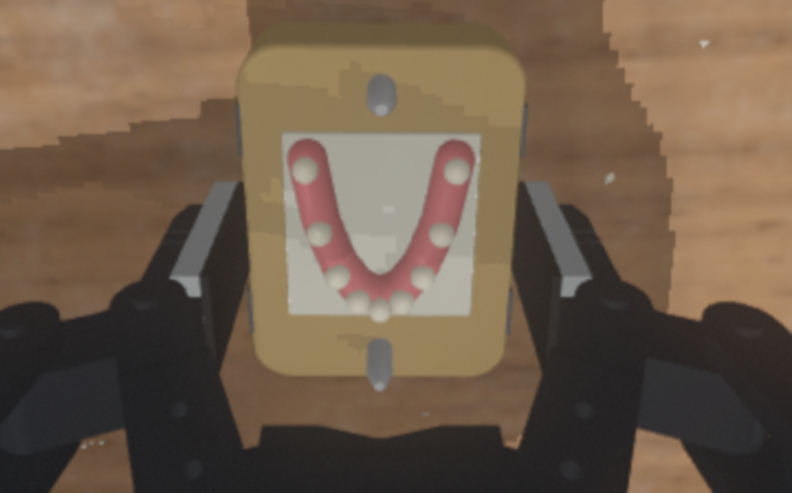

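Jaws have the block's sides, but the tip corner (243,183) works out at about 17 mm height, i.e. tips 21 mm behind TCP at this opening. I'll reopen, go 11 mm lower and grip firmly.

Request:
{"fn": "jog_arm", "kwargs": {"moves": [[[50,0,0,0,0],[50,0,0,0,0],[50,0,0,0,0],[50,0,0,4,0],[50,0,0,3,0],[50,0,0,2,0],[50,0,0,2,0],[50,0,0,0,0]]]}}

```text
time_s: 9.45
position: [0.4536, 0.1324, -0.0161]
eef_rot: [-0.0, 0.024, 1.0, -0.0]
ft_force: [0.5, 0.9, 0.6]
gripper_width: 0.0687
```

Request:
{"fn": "jog_arm", "kwargs": {"moves": [[[65,0,0,0,0],[75,0,0,0,0],[85,0,0,0,0],[95,0,0,0,0],[110,0,0,0,0],[110,0,0,0,0],[110,0,0,0,0],[110,0,0,0,0]]], "force": 60}}

```text
time_s: 10.25
position: [0.4541, 0.132, -0.0152]
eef_rot: [0.0, 0.024, 1.0, -0.0]
ft_force: [-2.6, -1.1, 4.4]
gripper_width: 0.0585
```

Request:
{"fn": "jog_arm", "kwargs": {"moves": [[[110,0,0,-5,0],[110,0,0,-10,0],[110,0,0,-20,0],[110,0,0,-30,0],[110,0,0,-35,0],[110,0,0,-20,0],[110,0,0,-10,0],[110,0,0,0,0]]]}}

```text
time_s: 11.05
position: [0.4549, 0.1326, 0.1156]
eef_rot: [0.001, 0.024, 1.0, 0.0]
ft_force: [0.2, -0.4, -4.7]
gripper_width: 0.0585
```

```bash
python3 -c "
from h import *
st()
snap('wrist','w7.png',None,1.5);plan(.608,-.0242,.115,171,8)"
```

```text
11.05 [454.9 132.6 115.6] 177.3 [-0.003  0.001] [ 0.2 -0.4 -4.7] 58.5 [ 0.15  0.23 -0.39  0.94 -0.    0.2 ]
pose [454.  132.5 114.3] yaw 177.3 d [ 154.  -156.7    0.7] dyaw -6.3 dist/row 27.5
[[-20.0, -18.5, 0.0, np.float64(0.8)], [-20.5, -18.5, 0.0, np.float64(0.8)], [-20.5, -18.0, 0.0, np.float64(0.8)], [-21.0, -18.0, 0.0, np.float64(0.8)], [-21.0, -17.5, 0.0, np.float64(0.8)], [-21.5, -17.0, 0.0, np.float64(0.8)], [-21.5, -17.0, 0.0, np.float64(0.8)], [-22.0, -16.5, 0.0, np.float64(0.8)]]
```

View pics/w7.png

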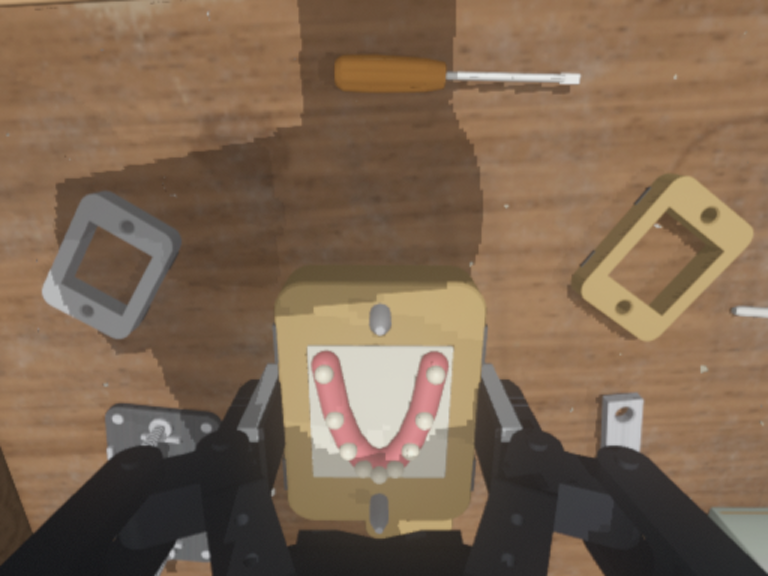

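```bash
python3 - <<'E'
from h import *
z=.1156+.0152+.018
P=np.array([at("w7.png",((u+.5)/1.5-.5,(v+.5)/1.5-.5),z) for u,v in [(275,290),(485,288),(472,520),(287,520)]])
n=np.load("pics/w7.png.npz"); print(((P-n["p"])@n["Rt"]*1000).round(1), ((P.mean(0)-n["p"])@n["Rt"]*1000).round(1))
plan(.68,-.032,.2,171,8)
E
```

```text
[[ 38.7 -28.1 -33.3]
 [ 39.1  30.5 -33.3]
 [-43.6  32.1 -33.1]
 [-43.5 -30.1 -33.1]] [ -2.3   1.1 -33.2]
pose [454.  132.5 114.3] yaw 177.3 d [ 226.  -164.5   85.7] dyaw -6.3 dist/row 36.6
[[-29.0, -19.0, -10.5, np.float64(0.8)], [-29.5, -19.0, -10.5, np.float64(0.8)], [-29.5, -18.5, -10.5, np.float64(0.8)], [-30.0, -18.0, -10.5, np.float64(0.8)], [-30.0, -17.5, -10.5, np.float64(0.8)], [-30.5, -17.0, -10.5, np.float64(0.8)], [-30.5, -16.5, -10.5, np.float64(0.8)], [-31.0, -16.5, -10.5, np.float64(0.8)]]
```

Request:
{"fn": "jog_arm", "kwargs": {"moves": [[[110,-29,-19,-10.5,0.8],[110,-29.5,-19,-10.5,0.8],[110,-29.5,-18.5,-10.5,0.8],[110,-30,-18,-10.5,0.8],[110,-30,-17.5,-10.5,0.8],[110,-30.5,-17,-10.5,0.8],[110,-30.5,-16.5,-10.5,0.8],[110,-31,-16.5,-10.5,0.8]]]}}

```text
time_s: 11.9
position: [0.6791, -0.0327, 0.1957]
eef_rot: [-0.002, 0.08, 0.997, 0.0]
ft_force: [1.3, -0.3, -3.8]
gripper_width: 0.0587
```

```bash
python3 -c "
from h import *
st()
snap('wrist','w8.png',(40,0,440,290),2)"
```

```text
11.9 [679.1 -32.7 195.7] 170.86 [0.004 0.   ] [ 1.3 -0.3 -3.8] 58.7 [-0.14  0.62  0.41  1.37  0.    0.02]
```

View pics/w8.png

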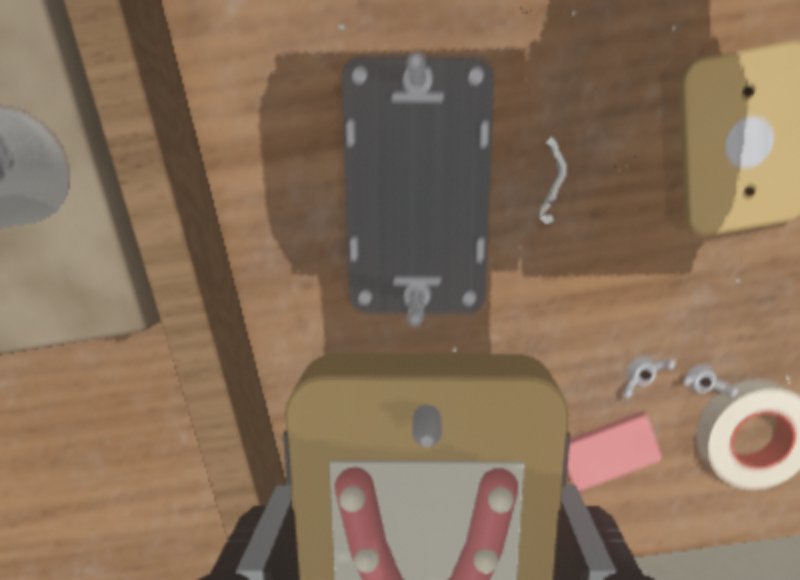

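```bash
python3 - <<'E'
from h import *
f=lambda fn,L,z,s,ox,oy:np.array([at(fn,((u+.5)/s-.5+ox,(v+.5)/s-.5+oy),z) for u,v in L])
def rep(n,P):
    d=P[0]-P[-1] if len(P)==2 else (P[0]+P[1]-P[2]-P[3])/2
    print(n,P.mean(0).round(4),"yaw",np.degrees(np.arctan2(d[1],d[0])).round(1),"len",np.linalg.norm(d).round(4))
g=lambda L,z:f("w8.png",L,z,2,40,0)
rep("screws",g([(359,76),(476,76),(470,299),(364,298)],.007)); rep("ends",g([(417,98),(416,281)],.0105)); rep("sides",g([(351,133),(485,133),(480,250),(354,250)],.0105))
rep("posttips",g([(417,63),(415,319)],.066))
print("lid",g([(748,91),(750,191)],.012))
print("jar",at("top0.png",(460/1.5,181/1.5),.058))
E
```

```text
screws [ 0.6105 -0.0251  0.007 ] yaw 170.4 len 0.1127
ends [ 0.6104 -0.0254  0.0105] yaw 170.2 len 0.0919
sides [ 0.6104 -0.0249  0.0105] yaw 170.0 len 0.0587
posttips [ 0.6107 -0.025   0.066 ] yaw 170.0 len 0.108
lid [[0.5885 0.1452 0.012 ]
 [0.6369 0.1463 0.012 ]]
jar [0.7365 0.004  0.058 ]
```

Compress features (screws, cleats, post tips) all agree on (0.6105,-0.0251), yaw 170.2°. I'll move above it.

```bash
python3 -c "
from h import *
plan(.6087,-.0254,.08,170.2,8)"
```

```text
pose [684.4 -37.4 196.5] yaw 170.6 d [ -75.7   12.  -116.5] dyaw -0.4 dist/row 17.4
[[9.5, 0.0, 14.5, np.float64(0.1)], [9.5, 0.0, 14.5, np.float64(0.1)], [9.5, 0.0, 14.5, np.float64(0.1)], [9.5, 0.0, 14.5, np.float64(0.1)], [9.5, 0.0, 14.5, np.float64(0.1)], [9.5, 0.0, 14.5, np.float64(0.1)], [9.5, 0.0, 14.5, np.float64(0.1)], [9.5, 0.0, 14.5, np.float64(0.1)]]
```

Request:
{"fn": "jog_arm", "kwargs": {"moves": [[[110,11,0,17,0],[110,12,0,17,0],[110,12,0,17,0],[110,12,0,17,0.4],[110,12,0,17,0],[110,11,0,17,0],[110,7,0,14,0],[110,0,0,0,0]]]}}

```text
time_s: 12.75
position: [0.5982, -0.0187, 0.0776]
eef_rot: [-0.005, 0.083, 0.997, 0.0]
ft_force: [-0.9, 0.1, -4.5]
gripper_width: 0.0584
```

```bash
python3 -c "
from h import *
st(); r.get_image('top'); r.get_image('top')
st()
snap('wrist','w9.png',(40,0,440,290),2);plan(.6087,-.0254,.06,170.2,8)"
```

```text
12.75 [598.2 -18.7  77.6] 170.51 [ 0.01 -0.  ] [-0.9  0.1 -4.5] 58.4 [-0.14  0.51 -0.09  0.98 -0.    0.03]
12.85 [602.2 -19.4  80.9] 170.5 [ 0.003 -0.   ] [ 0.3  0.4 -4. ] 58.4 [-0.14  0.51 -0.08  0.98 -0.    0.03]
pose [603.5 -19.6  82. ] yaw 170.5 d [  5.2  -5.8 -22. ] dyaw -0.3 dist/row 2.9
[[-1.0, -0.5, 2.5, np.float64(0.0)], [-1.0, -0.5, 2.5, np.float64(0.0)], [-1.0, -0.5, 2.5, np.float64(0.0)], [-1.0, -0.5, 2.5, np.float64(0.0)], [-1.0, -0.5, 2.5, np.float64(0.0)], [-1.0, -0.5, 2.5, np.float64(0.0)], [-1.0, -0.5, 2.5, np.float64(0.0)], [-1.0, -0.5, 2.5, np.float64(0.0)]]
```

View pics/w9.png

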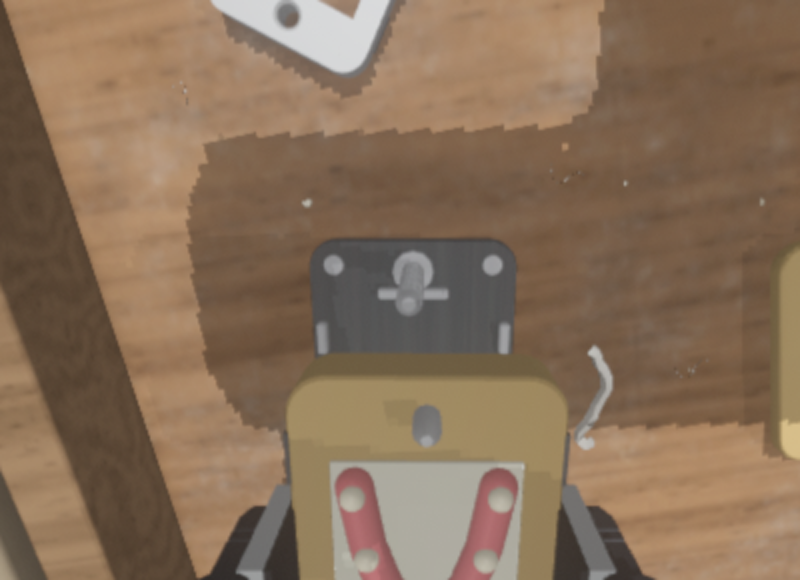

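```bash
python3 - <<'E'
from h import *
g=lambda L,z:np.array([at("w9.png",((u+.5)/2-.5+40,(v+.5)/2-.5),z) for u,v in L])
S=g([(333,265),(493,265)],.007);C=g([(412,294),(322,335),(504,335)],.0105)
print(S,C); d=S[1]-S[0]; print("yaw x", np.degrees(np.arctan2(d[1],d[0]))+90-0)
x=np.array([np.cos(np.radians(170.2)),np.sin(np.radians(170.2)),0])
print("centre from screws",S.mean(0)-.0563*x,"from cleat",C[0]-.046*x, C[1:].mean(0)-.029*x)
n=np.load("pics/w9.png.npz");print(n["p"])
B=g([(287,405),(567,405)],n["p"][2]+.0332);print("block mid tool",((B-n["p"])@n["Rt"]*1000).round(1), "pin",((g([(426,440)],n["p"][2]+.0452)-n["p"])@n["Rt"]*1000).round(1))
E
```

```text
[[ 0.5493 -0.044   0.007 ]
 [ 0.5591  0.0139  0.007 ]] [[ 0.564  -0.0171  0.0105]
 [ 0.5737 -0.053   0.0105]
 [ 0.585   0.0142  0.0105]]
yaw x 170.39331583105113
centre from screws [ 0.60967846 -0.02463279  0.007     ] from cleat [ 0.60932876 -0.02492964  0.0105    ] [ 0.60792683 -0.02433608  0.0105    ]
[ 0.60216663 -0.01942093  0.08090625]
block mid tool [[ 34.6 -28.4 -33.1]
 [ 34.5  31.  -33.1]] pin [[ 31.9   1.1 -45.1]]
```

Request:
{"fn": "jog_arm", "kwargs": {"moves": [[[110,-2,-2,5,0],[110,-2,-2,5,0],[110,-1.5,-1,5,0],[110,0,0,5,0],[110,0,0,0,0],[110,0,0,0,0],[110,0,0,0,0],[110,0,0,0,0]]]}}

```text
time_s: 13.7
position: [0.6082, -0.0254, 0.0626]
eef_rot: [0.0, 0.083, 0.997, -0.0]
ft_force: [0.8, -0.1, -4.9]
gripper_width: 0.0589
```

```bash
python3 -c "
from h import *
plan(.6083,-.0257,-.009,170.3,1,.1)"
```

```text
pose [608.2 -25.4  62.6] yaw 170.5 d [  0.1  -0.3 -71.6] dyaw -0.2 dist/row 71.6
[[-0.2, -0.2, 71.60000000000001, np.float64(0.2)]]
```

Request:
{"fn": "jog_arm", "kwargs": {"moves": [[[110,0,0,12,0.2],[110,0,0,14,0],[110,0,0,14,0],[110,0,0,12,0],[110,0,0,8,0],[110,0,0,5,0],[110,0,0,0,0],[110,0,0,0,0]]]}}

```text
time_s: 14.5
position: [0.6084, -0.0255, -0.0024]
eef_rot: [0.0, 0.085, 0.996, -0.0]
ft_force: [0.2, 0.6, -3.5]
gripper_width: 0.0585
```

```bash
python3 -c "
from h import *
plan(.6083,-.0257,-.009,170.3,1,.1); snap('wrist','w10.png',(40,0,440,290),2)"
```

```text
pose [608.4 -25.5  -2.4] yaw 170.3 d [-0.1 -0.2 -6.6] dyaw 0.0 dist/row 6.6
[[0.1, -0.2, 6.6000000000000005, np.float64(-0.0)]]
```

Request:
{"fn": "jog_arm", "kwargs": {"moves": [[[110,0,0,1.5,0],[110,0,0,1.5,0],[110,0,0,1.5,0],[110,0,0,1,0],[110,0,0,1,0],[110,0,0,0.5,0],[110,0,0,0,0],[110,0,0,0,0]]]}}

```text
time_s: 15.35
position: [0.6079, -0.0255, -0.0092]
eef_rot: [0.0, 0.085, 0.996, -0.0]
ft_force: [-3.7, 1.1, 4.5]
gripper_width: 0.0582
```

Request:
{"fn": "jog_arm", "kwargs": {"moves": [[[100,0,0,0,0],[80,0,0,0,0],[60,0,0,0,0],[50,0,0,0,0],[50,0,0,0,0],[50,0,0,0,0],[50,0,0,-3,0],[50,0,0,-6,0]]]}}

```text
time_s: 16.15
position: [0.6075, -0.0254, -0.0009]
eef_rot: [-0.0, 0.085, 0.996, -0.0]
ft_force: [-0.1, 0.0, 0.1]
gripper_width: 0.0688
```

Request:
{"fn": "jog_arm", "kwargs": {"moves": [[[40,0,0,-15,0],[20,0,0,-30,0],[0,0,0,-40,0],[0,0,0,-40,0],[0,0,0,-30,0],[0,0,0,-15,0],[0,0,0,0,0],[0,0,0,0,0]]]}}

```text
time_s: 16.95
position: [0.608, -0.0255, 0.1693]
eef_rot: [0.0, 0.085, 0.996, -0.0]
ft_force: [0.0, 0.6, 1.0]
gripper_width: 0.0854
```

```bash
python3 -c "
from h import *
st();snap('wrist','w11.png',None,1.5);plan(.4548,.2965,.1,142.4,16)"
```

```text
16.95 [608.  -25.5 169.3] 170.29 [-0.001 -0.   ] [0.  0.6 1. ] 85.4 [-0.15  0.46  0.08  1.19 -0.    0.02]
pose [607.3 -25.4 168.3] yaw 170.3 d [-152.5  321.9  -68.3] dyaw -27.9 dist/row 22.7
[[13.0, 18.0, 4.5, np.float64(1.7)], [13.5, 18.0, 4.5, np.float64(1.7)], [14.0, 17.5, 4.5, np.float64(1.7)], [14.5, 17.0, 4.5, np.float64(1.7)], [15.0, 16.5, 4.5, np.float64(1.7)], [15.5, 16.0, 4.5, np.float64(1.7)], [16.0, 15.5, 4.5, np.float64(1.7)], [16.5, 15.0, 4.5, np.float64(1.7)], [17.0, 14.5, 4.5, np.float64(1.7)], [17.0, 14.0, 4.5, np.float64(1.7)], [17.5, 13.5, 4.5, np.float64(1.7)], [18.0, 13.0, 4.5, np.float64(1.7)], [18.5, 12.5, 4.5, np.float64(1.7)], [19.0, 12.0, 4.5, np.float64(1.7)], [19.0, 11.5, 4.5, np.float64(1.7)], [19.5, 10.5, 4.5, np.float64(1.7)]]
```

View pics/w11.png

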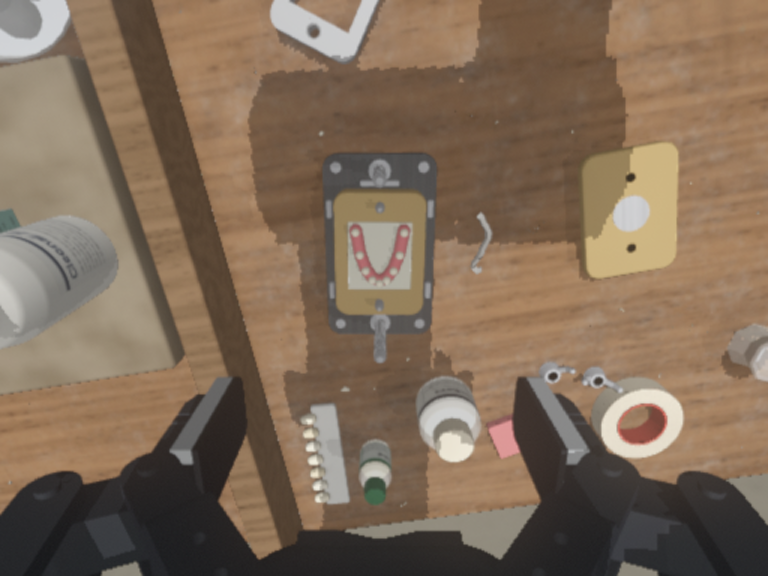

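Lower half sits squarely between the cleats (pins at (380,207) and (378,303)). Next is the ring.

Request:
{"fn": "jog_arm", "kwargs": {"moves": [[[0,13,18,4.5,1.7],[0,13.5,18,4.5,1.7],[0,14,17.5,4.5,1.7],[0,14.5,17,4.5,1.7],[0,15,16.5,4.5,1.7],[0,15.5,16,4.5,1.7],[0,16,15.5,4.5,1.7],[0,16.5,15,4.5,1.7]]]}}

```text
time_s: 17.8
position: [0.5282, 0.1358, 0.1312]
eef_rot: [-0.002, 0.203, 0.979, -0.001]
ft_force: [0.9, 0.6, 0.0]
gripper_width: 0.0853
```

Request:
{"fn": "jog_arm", "kwargs": {"moves": [[[0,17,14.5,4.5,1.7],[0,17,14,4.5,1.7],[0,17.5,13.5,4.5,1.7],[0,18,13,4.5,1.7],[0,18.5,12.5,4.5,1.7],[0,19,12,4.5,1.7],[0,19,11.5,4.5,1.7],[0,19.5,10.5,4.5,1.7]]]}}

```text
time_s: 18.6
position: [0.4508, 0.2954, 0.0953]
eef_rot: [-0.001, 0.317, 0.948, -0.001]
ft_force: [-0.2, 0.5, -0.6]
gripper_width: 0.0856
```

Request:
{"fn": "jog_arm", "kwargs": {"moves": [[[0,0,0,0,0.5],[0,0,0,0,0],[0,0,0,0,0],[0,0,0,0,0],[0,0,0,0,0],[0,0,0,0,0],[0,0,0,0,0],[0,0,0,0,0]]]}}

```text
time_s: 19.4
position: [0.4528, 0.2952, 0.0973]
eef_rot: [0.0, 0.321, 0.947, -0.0]
ft_force: [0.0, -0.4, 0.1]
gripper_width: 0.0855
```

```bash
cat >> h.py <<'E'
def brass(fn,z,exp,hole=False):
    """min-area rect of the brass patch nearest the expected pixel of a full-scale picture"""
    im=cv2.imread("pics/"+fn); hsv=cv2.cvtColor(im,cv2.COLOR_BGR2HSV)
    m=cv2.inRange(hsv,(17,75,60),(28,255,255)); m=cv2.morphologyEx(m,cv2.MORPH_OPEN,np.ones((3,3)))
    cs=[c for c in cv2.findContours(m,cv2.RETR_EXTERNAL,cv2.CHAIN_APPROX_NONE)[0] if cv2.contourArea(c)>300]
    for c in cs:
        M=cv2.moments(c); print("  blob",round(M["m10"]/M["m00"]),round(M["m01"]/M["m00"]),cv2.contourArea(c))
    c=min(cs,key=lambda c:np.linalg.norm(c.reshape(-1,2).mean(0)-exp))
    W=np.array([at(fn,p,z)[:2] for p in c.reshape(-1,2)])*1000
    (cx,cy),(w,h),a=cv2.minAreaRect(W.astype(np.float32)); 
    yaw=(a if w>h else a+90)%180
    print("brass centre",round(cx,1),round(cy,1),"size",round(w,1),round(h,1),"yaw",round(yaw,1)); return c
E
python3 - <<'E'
from h import *
st();snap('wrist','w12.png')
e=proj('w12.png',[.4548,.297,.016]);print(e)
brass('w12.png',.016,e)
f=lambda fn,L,z:np.array([at(fn,((u+.5)/1.5-.5,(v+.5)/1.5-.5),z) for u,v in L])
print("lower in w11",f("w11.png",[(334,192),(425,192),(423,315),(336,315)],.024).mean(0),"screws",f("w11.png",[(336,168),(424,167),(419,323),(341,323)],.007).mean(0))
print("lid vents",f("w11.png",[(631,177),(631,248)],.012))
E
```

```text
19.4 [452.8 295.2  97.3] 142.58 [-0.  0.] [ 0.  -0.4  0.1] 85.5 [ 0.46  0.37 -0.25  0.95 -0.    1.11]
[254.4 191.9]
  blob 253 189 7505.0
brass centre 454.8 295.7 size 61.2 87.1 yaw 142.5
lower in w11 [ 0.6094  -0.02445  0.024  ] screws [ 0.6094 -0.0241  0.007 ]
lid vents [[0.5877 0.1464 0.012 ]
 [0.6363 0.1464 0.012 ]]
```

Request:
{"fn": "jog_arm", "kwargs": {"moves": [[[40,-1,0.5,20,0],[50,-1,0.5,25,0],[50,0,0,25,0],[50,0,0,20,0],[50,0,0,13,0],[50,0,0,6,0],[50,0,0,4,0],[50,0,0,0,0]]]}}

```text
time_s: 20.25
position: [0.455, 0.295, -0.0157]
eef_rot: [0.0, 0.321, 0.947, -0.0]
ft_force: [0.4, 1.4, 1.0]
gripper_width: 0.0686
```

Request:
{"fn": "jog_arm", "kwargs": {"moves": [[[65,0,0,0,0],[75,0,0,0,0],[85,0,0,0,0],[95,0,0,0,0],[110,0,0,0,0],[110,0,0,0,0],[110,0,0,0,0],[110,0,0,0,0]]], "force": 50}}

```text
time_s: 21.05
position: [0.4554, 0.295, -0.0147]
eef_rot: [0.001, 0.321, 0.947, 0.0]
ft_force: [-1.6, -0.1, 6.5]
gripper_width: 0.0587
```

Request:
{"fn": "jog_arm", "kwargs": {"moves": [[[110,0,0,-5,0],[110,0,0,-10,0],[110,0,0,-20,0],[110,0,0,-30,0],[110,0,0,-35,0],[110,0,0,-25,0],[110,0,0,-15,0],[110,0,0,0,0]]]}}

```text
time_s: 21.85
position: [0.4568, 0.296, 0.1275]
eef_rot: [0.002, 0.321, 0.947, 0.002]
ft_force: [0.2, 0.8, -3.1]
gripper_width: 0.0588
```

```bash
python3 - <<'E'
from h import *
st();snap('wrist','w13.png',(60,140,440,384),2)
plan(.67,-.034,.2,170.3,16)
E
```

```text
21.85 [456.8 296.  127.5] 142.6 [-0.003  0.005] [ 0.2  0.8 -3.1] 58.8 [ 0.46  0.35 -0.19  1.02  0.    1.11]
pose [455.8 295.5 125.7] yaw 142.6 d [ 214.2 -329.5   74.3] dyaw 27.7 dist/row 25.0
[[-23.0, -8.0, -4.5, np.float64(-1.7)], [-23.0, -9.0, -4.5, np.float64(-1.7)], [-22.5, -9.5, -4.5, np.float64(-1.7)], [-22.5, -10.5, -4.5, np.float64(-1.7)], [-22.0, -11.0, -4.5, np.float64(-1.7)], [-21.5, -11.5, -4.5, np.float64(-1.7)], [-21.5, -12.5, -4.5, np.float64(-1.7)], [-21.0, -13.0, -4.5, np.float64(-1.7)], [-20.5, -13.5, -4.5, np.float64(-1.7)], [-20.0, -14.0, -4.5, np.float64(-1.7)], [-19.5, -14.5, -4.5, np.float64(-1.7)], [-19.0, -15.5, -4.5, np.float64(-1.7)], [-18.5, -16.0, -4.5, np.float64(-1.7)], [-18.0, -16.5, -4.5, np.float64(-1.7)], [-17.5, -17.0, -4.5, np.float64(-1.7)], [-17.0, -17.5, -4.5, np.float64(-1.7)]]
```

View pics/w13.png

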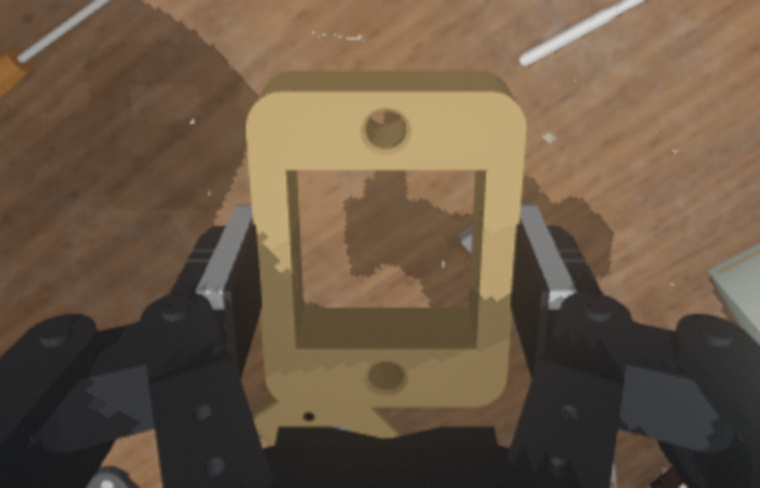

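```bash
python3 - <<'E'
from h import *
n=np.load("pics/w13.png.npz"); H=n["hand_eye"]
def tool(L,zt):
    o=[]
    for u,v in L:
        c=np.array([((u+.5)/2-.5+60-n["cx"])/n["fx"],((v+.5)/2-.5+140-n["cy"])/n["fy"],1.]); d=H[:3,:3]@c
        o.append((H[:3,3]+d*(zt-H[2,3])/d[2])*1000)
    return np.array(o).round(1)
for zt in(-.0307,-.0335):
  print(tool([(386,130),(387,376)],zt),tool([(386,130),(387,376)],zt).mean(0)); P=tool([(247,120),(525,120),(508,390),(267,390)],zt);print(P[:,1]); E=tool([(386,92),(387,407)],zt);print("ends",E[:,0],E[:,0].mean())
E
```

```text
[[ 33.1   1.3 -30.7]
 [-33.3   1.5 -30.7]] [ -0.1   1.4 -30.7]
[-28.6  31.2  32.1 -28.9]
ends [ 41.7 -43.1] -0.6999999999999993
[[ 34.2   1.3 -33.5]
 [-30.7   1.5 -33.5]] [  1.75   1.4  -33.5 ]
[-28.   30.6  31.4 -28.2]
ends [ 42.6 -40.3] 1.1500000000000021
```

Ring held, holes at (386,130) and (387,376) → offset in tool (-0.3, +1.4) mm. I'll carry it behind the compress to measure the pins.

Request:
{"fn": "jog_arm", "kwargs": {"moves": [[[110,-23,-8,-4.5,-1.7],[110,-23,-9,-4.5,-1.7],[110,-22.5,-9.5,-4.5,-1.7],[110,-22.5,-10.5,-4.5,-1.7],[110,-22,-11,-4.5,-1.7],[110,-21.5,-11.5,-4.5,-1.7],[110,-21.5,-12.5,-4.5,-1.7],[110,-21,-13,-4.5,-1.7]]]}}

```text
time_s: 22.7
position: [0.5611, 0.1286, 0.1587]
eef_rot: [-0.001, 0.206, 0.979, -0.0]
ft_force: [0.2, 0.0, -2.8]
gripper_width: 0.0587
```

Request:
{"fn": "jog_arm", "kwargs": {"moves": [[[110,-20.5,-13.5,-2,-1.7],[110,-20,-14,-2,-1.7],[110,-19.5,-14.5,-2,-1.7],[110,-19,-15.5,-2,-1.7],[110,-18.5,-16,-2,-1.7],[110,-20,-16.5,0,-1.7],[110,-20,-17,0,-1.7],[110,-22,-17.5,0,-1.7]]]}}

```text
time_s: 23.5
position: [0.6752, -0.0381, 0.1682]
eef_rot: [-0.002, 0.088, 0.996, 0.0]
ft_force: [-0.4, -0.5, -1.6]
gripper_width: 0.0587
```

Request:
{"fn": "jog_arm", "kwargs": {"moves": [[[110,-5,0,0,-0.5],[110,0,0,0,0],[110,0,0,0,0],[110,0,0,0,0],[110,0,0,0,0],[110,0,0,0,0],[110,0,0,0,0],[110,0,0,0,0]]]}}

```text
time_s: 24.3
position: [0.6808, -0.0382, 0.1705]
eef_rot: [0.0, 0.085, 0.996, -0.0]
ft_force: [1.3, 0.5, -2.0]
gripper_width: 0.0587
```

```bash
python3 - <<'E'
from h import *
st();snap('wrist','w14.png',(170,0,330,190),3.1)
for X in ([.578,-.0192,.036],[.643,-.03,.036]): print((proj('w14.png',X)-[170,0])*3.1)
E
```

```text
24.3 [680.8 -38.2 170.5] 170.3 [-0. -0.] [ 1.3  0.5 -2. ] 58.7 [-0.15  0.62  0.35  1.3  -0.    0.02]
[256.99 170.19]
[258.23 410.13]
```

View pics/w14.png

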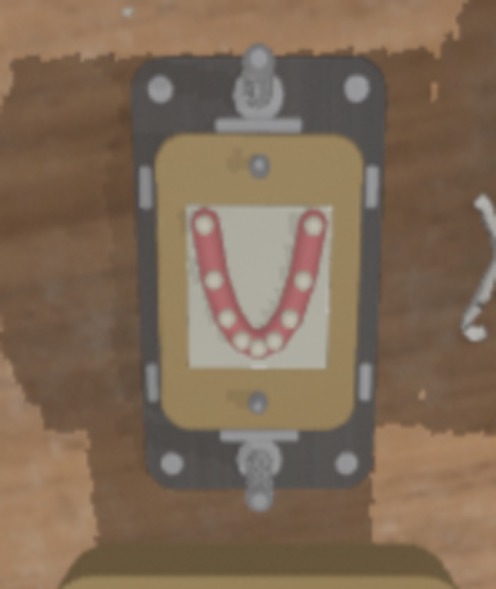

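```bash
python3 - <<'E'
from h import *
g=lambda L,z:np.array([at("w14.png",((u+.5)/3.1-.5+170,(v+.5)/3.1-.5),z) for u,v in L])
T=g([(259.5,164),(257.5,404.5)],.036);M=g([(259.5,165.5),(257.5,402.5)],.030);d=T[0]-T[1]
print("pins",T.mean(0),M.mean(0),"len",np.linalg.norm(d),np.linalg.norm(M[0]-M[1]),"yaw",np.degrees(np.arctan2(d[1],d[0])))
B=g([(155,135),(364,133),(355,430),(161,430)],.024);print("block",B.mean(0))
S=g([(160,88),(357,87),(347,463),(172,463)],.007);print("screws",S.mean(0)); Q=g([(258,54),(259,500)],.066);print("post tips",Q.mean(0),np.linalg.norm(Q[0]-Q[1]))
C=T.mean(0)[:2]*1000; a=np.radians(170.3);x=np.array([np.cos(a),np.sin(a)]);y=np.array([np.sin(a),-np.cos(a)])
print("TCP target",C-(-.3*x+1.4*y)); plan(*((C-(-.3*x+1.4*y))/1000),.075,170.3,8)
E
```

```text
pins [ 0.6086  -0.02435  0.036  ] [ 0.6087  -0.02435  0.03   ] len 0.06584777900582521 0.06624145227876578 yaw 169.7651972365768
block [ 0.60905  -0.024325  0.024   ]
screws [ 0.60885  -0.024175  0.007   ]
post tips [ 0.6086  -0.02435  0.066  ] 0.10934226081438048
TCP target [608.06840383 -25.67943804]
pose [680.8 -38.2 170.4] yaw 170.3 d [-72.7  12.5 -95.4] dyaw 0.0 dist/row 15.1
[[9.0, 0.0, 12.0, np.float64(-0.0)], [9.0, 0.0, 12.0, np.float64(-0.0)], [9.0, 0.0, 12.0, np.float64(-0.0)], [9.0, 0.0, 12.0, np.float64(-0.0)], [9.0, 0.0, 12.0, np.float64(-0.0)], [9.0, 0.0, 12.0, np.float64(-0.0)], [9.0, 0.0, 12.0, np.float64(-0.0)], [9.0, 0.0, 12.0, np.float64(-0.0)]]
```

Request:
{"fn": "jog_arm", "kwargs": {"moves": [[[110,10,0,13,0.2],[110,12,0,16,0],[110,13,0,18,0],[110,13,0,18,0],[110,12,0,17,0],[110,9,0,15,0],[110,4.5,0,8,0],[110,0,0,5,0]]]}}

```text
time_s: 25.15
position: [0.6076, -0.0256, 0.0597]
eef_rot: [-0.001, 0.086, 0.996, -0.0]
ft_force: [-0.4, 0.1, -3.0]
gripper_width: 0.0587
```

Request:
{"fn": "jog_arm", "kwargs": {"moves": [[[110,0,0,0,0],[110,0,0,0,0],[110,0,0,0,0],[110,0,0,0,0],[110,0,0,0,0],[110,0,0,0,0],[110,0,0,0,0],[110,0,0,0,0]]]}}

```text
time_s: 25.95
position: [0.6084, -0.0257, 0.0603]
eef_rot: [0.0, 0.086, 0.996, -0.0]
ft_force: [0.0, -0.0, -1.9]
gripper_width: 0.0589
```

```bash
python3 -c "
from h import *
plan(.6081,-.0256,.026,170.1,1,.1)"
```

```text
pose [608.4 -25.7  60.3] yaw 170.1 d [ -0.3   0.1 -34.3] dyaw 0.0 dist/row 34.3
[[0.30000000000000004, 0.0, 34.300000000000004, np.float64(-0.0)]]
```

Go down to just above the pins, then slowly over them.

Request:
{"fn": "jog_arm", "kwargs": {"moves": [[[110,0.3,0,8,0],[110,0,0,10,0],[110,0,0,10,0],[110,0,0,6,0],[110,0,0,0,0],[110,0,0,0,0],[110,0,0,0,0],[110,0,0,0,0]]]}}

```text
time_s: 26.75
position: [0.6087, -0.0257, 0.0268]
eef_rot: [0.001, 0.086, 0.996, -0.0]
ft_force: [-0.1, -0.5, -1.0]
gripper_width: 0.0589
```

Request:
{"fn": "jog_arm", "kwargs": {"moves": [[[110,0,0,1,0],[110,0,0,1,0],[110,0,0,1,0],[110,0,0,1,0],[110,0,0,1,0],[110,0,0,1,0],[110,0,0,1,0],[110,0,0,0,0]]]}}

```text
time_s: 27.55
position: [0.608, -0.0257, 0.0191]
eef_rot: [-0.0, 0.086, 0.996, -0.0]
ft_force: [-0.5, -0.2, -2.4]
gripper_width: 0.0585
```

Request:
{"fn": "jog_arm", "kwargs": {"moves": [[[110,0,0,1.5,0],[110,0,0,1.5,0],[110,0,0,1.5,0],[110,0,0,1.5,0],[110,0,0,1.5,0],[110,0,0,1,0],[110,0,0,0.5,0],[110,0,0,0,0]]]}}

```text
time_s: 28.35
position: [0.6081, -0.0257, 0.0102]
eef_rot: [-0.0, 0.086, 0.996, -0.0]
ft_force: [-0.6, 0.4, -2.7]
gripper_width: 0.0593
```

Request:
{"fn": "jog_arm", "kwargs": {"moves": [[[110,0,0,0.5,0],[110,0,0,0.5,0],[110,0,0,0,0],[110,0,0,0,0],[110,0,0,0,0],[110,0,0,0,0],[110,0,0,0,0],[110,0,0,0,0]]]}}

```text
time_s: 29.15
position: [0.6082, -0.0257, 0.0094]
eef_rot: [0.0, 0.086, 0.996, -0.0]
ft_force: [-1.1, 0.3, -0.5]
gripper_width: 0.0585
```

Request:
{"fn": "jog_arm", "kwargs": {"moves": [[[100,0,0,0.3,0],[80,0,0,0,0],[60,0,0,0,0],[50,0,0,0,0],[50,0,0,0,0],[50,0,0,0,0],[50,0,0,-3,0],[50,0,0,-6,0]]]}}

```text
time_s: 29.95
position: [0.6076, -0.0256, 0.0178]
eef_rot: [-0.001, 0.086, 0.996, -0.0]
ft_force: [0.1, 0.5, -0.5]
gripper_width: 0.0685
```

Request:
{"fn": "jog_arm", "kwargs": {"moves": [[[40,0,0,-15,0],[20,0,0,-30,0],[0,0,0,-35,0],[0,0,0,-35,0],[0,0,0,-25,0],[0,0,0,-12,0],[0,0,0,0,0],[0,0,0,0,0]]]}}

```text
time_s: 30.75
position: [0.6076, -0.0256, 0.169]
eef_rot: [-0.001, 0.086, 0.996, 0.0]
ft_force: [-0.4, 0.1, 0.2]
gripper_width: 0.085
```

```bash
python3 - <<'E'
from h import *
st();snap('wrist','w15.png')
e=proj('w15.png',[.6087,-.0243,.04]);print(e)
brass('w15.png',.040,e)
brass('w15.png',.012,proj('w15.png',[.612,.146,.012]))
plan(.612,.146,.1,180,8)
E
```

```text
30.75 [607.6 -25.6 169. ] 170.09 [ 0.001 -0.   ] [-0.4  0.1  0.2] 85.0 [-0.15  0.46  0.08  1.19 -0.    0.03]
[253.1 175.1]
  blob 253 171 5465.5
  blob 419 139 5320.0
brass centre 607.2 -24.5 size 60.4 87.5 yaw 170.0
  blob 253 171 5465.5
  blob 419 139 5320.0
brass centre 611.3 144.6 size 87.2 64.8 yaw 0.6
pose [607.1 -25.5 168.2] yaw 170.1 d [  4.9 171.5 -68.2] dyaw 9.9 dist/row 23.1
[[3.0, 21.0, 8.5, np.float64(-1.2)], [2.5, 21.5, 8.5, np.float64(-1.2)], [2.0, 21.5, 8.5, np.float64(-1.2)], [1.5, 21.5, 8.5, np.float64(-1.2)], [1.0, 21.5, 8.5, np.float64(-1.2)], [1.0, 21.5, 8.5, np.float64(-1.2)], [0.5, 21.5, 8.5, np.float64(-1.2)], [0.0, 21.5, 8.5, np.float64(-1.2)]]
```

Request:
{"fn": "jog_arm", "kwargs": {"moves": [[[0,3,21,8.5,-1.2],[0,2.5,21.5,8.5,-1.2],[0,2,21.5,8.5,-1.2],[0,1.5,21.5,8.5,-1.2],[0,1,21.5,8.5,-1.2],[0,1,21.5,8.5,-1.2],[0,0.5,21.5,8.5,-1.2],[0,0,21.5,8.5,-1.2]]]}}

```text
time_s: 31.6
position: [0.6121, 0.147, 0.0993]
eef_rot: [-0.002, 0.002, 1.0, -0.0]
ft_force: [-1.0, 0.2, -0.1]
gripper_width: 0.0859
```

Request:
{"fn": "jog_arm", "kwargs": {"moves": [[[0,0,0,0,0],[0,0,0,0,0],[0,0,0,0,0],[0,0,0,0,0],[0,0,0,0,0],[0,0,0,0,0],[0,0,0,0,0],[0,0,0,0,0]]]}}

```text
time_s: 32.4
position: [0.6138, 0.1462, 0.1021]
eef_rot: [0.0, 0.003, 1.0, -0.0]
ft_force: [0.2, 0.4, -0.4]
gripper_width: 0.0856
```

```bash
cat >> h.py <<'E'
def dark(fn,exp,z,rad=9,thr=70):
    """centroid (px) and world point at z of the dark spot near the expected pixel"""
    im=cv2.imread("pics/"+fn,0).astype(float); u0,v0=[int(round(t)) for t in exp]
    w=im[v0-rad:v0+rad+1,u0-rad:u0+rad+1]; m=np.clip((np.median(w)*.6-w),0,None); V,U=np.mgrid[v0-rad:v0+rad+1,u0-rad:u0+rad+1]
    p=((m*U).sum()/m.sum(),(m*V).sum()/m.sum()); return np.round(p,1),at(fn,p,z)
E
python3 - <<'E'
from h import *
st();snap('wrist','w16.png')
e=proj('w16.png',[.612,.146,.012]);print(e)
brass('w16.png',.012,e)
for X in ([.588,.1462,.012],[.6365,.1462,.012]): print(dark('w16.png',proj('w16.png',X),.012))
E
```

```text
32.4 [613.8 146.2 102.1] 179.68 [-0. -0.] [ 0.2  0.4 -0.4] 85.6 [ 0.13  0.54  0.04  1.06 -0.    0.14]
[251.3 184.8]
  blob 250 180 7293.0
  blob 45 187 6747.0
brass centre 611.0 145.3 size 86.9 62.4 yaw 0.4
(array([249.9, 155.9]), array([0.5875, 0.1451, 0.012 ]))
(array([251.1, 211.5]), array([0.636 , 0.1456, 0.012 ]))
```

Request:
{"fn": "jog_arm", "kwargs": {"moves": [[[30,1,-1,20,-0.9],[40,0.8,-1,25,0],[40,0,0,25,0],[40,0,0,22,0],[40,0,0,14,0],[40,0,0,8,0],[40,0,0,4,0],[40,0,0,2,0]]]}}

```text
time_s: 33.25
position: [0.6125, 0.1444, -0.0176]
eef_rot: [0.0, -0.005, 1.0, 0.0]
ft_force: [-0.8, -0.3, -0.3]
gripper_width: 0.0715
```

Request:
{"fn": "jog_arm", "kwargs": {"moves": [[[55,0,0,0,0],[65,0,0,0,0],[75,0,0,0,0],[90,0,0,0,0],[105,0,0,0,0],[105,0,0,0,0],[105,0,0,0,0],[105,0,0,0,0]]], "force": 50}}

```text
time_s: 34.05
position: [0.6128, 0.1444, -0.0167]
eef_rot: [0.001, -0.005, 1.0, 0.0]
ft_force: [-1.3, -0.3, 5.7]
gripper_width: 0.0607
```

Request:
{"fn": "jog_arm", "kwargs": {"moves": [[[105,0,0,-4,0],[105,0,0,-8,0],[105,0,0,-15,0],[105,0,0,-25,0],[105,0,0,-30,0],[105,0,0,-25,0],[105,0,0,-15,0],[105,0,0,0,0]]]}}

```text
time_s: 34.85
position: [0.614, 0.1446, 0.1071]
eef_rot: [0.003, -0.005, 1.0, 0.0]
ft_force: [1.3, -0.0, -2.9]
gripper_width: 0.0607
```

```bash
python3 - <<'E'
from h import *
st();snap('wrist','w17.png')
n=np.load("pics/w17.png.npz");z=n["p"][2]+.030
for X in (.0242,-.0242):
    e=proj('w17.png',n["p"]+n["Rt"]@np.array([X,0.001,-.030])); u,P=dark('w17.png',e,z); print(e,u,((P-n["p"])@n["Rt"]*1000).round(1))
c=brass('w17.png',z,(250,230)); 
E
```

```text
34.85 [614.  144.6 107.1] -179.41 [-0.005  0.001] [ 1.3 -0.  -2.9] 60.7 [ 0.13  0.53  0.04  1.07 -0.    0.12]
[252.9 221.1] [252.6 218.7] [ 25.4   0.9 -30.2]
[252.9 310.6] [252.7 308.3] [-22.9   0.9 -29.9]
  blob 253 253 21078.5
  blob 43 181 9456.0
brass centre 611.2 145.7 size 86.9 62.5 yaw 0.5
```

```bash
python3 -c "
from h import *
plan(.6092,-.0257,.09,170.1,8)"
```

```text
pose [612.9 144.4 105.1] yaw -179.4 d [  -3.7 -170.1  -15.1] dyaw -10.5 dist/row 21.4
[[0.5, -21.5, 2.0, np.float64(1.3)], [0.0, -21.5, 2.0, np.float64(1.3)], [-0.5, -21.5, 2.0, np.float64(1.3)], [-1.0, -21.5, 2.0, np.float64(1.3)], [-1.5, -21.0, 2.0, np.float64(1.3)], [-2.0, -21.0, 2.0, np.float64(1.3)], [-2.0, -21.0, 2.0, np.float64(1.3)], [-2.5, -21.0, 2.0, np.float64(1.3)]]
```

Request:
{"fn": "jog_arm", "kwargs": {"moves": [[[105,0.5,-21.5,2,1.3],[105,0,-21.5,2,1.3],[105,-0.5,-21.5,2,1.3],[105,-1,-21.5,2,1.3],[105,-1.5,-21,2,1.3],[105,-2,-21,2,1.3],[105,-2,-21,2,1.3],[105,-2.5,-21,2,1.3]]]}}

```text
time_s: 35.7
position: [0.6077, -0.0267, 0.0859]
eef_rot: [-0.002, 0.086, 0.996, 0.0]
ft_force: [-0.2, 0.2, -2.2]
gripper_width: 0.0606
```

Request:
{"fn": "jog_arm", "kwargs": {"moves": [[[105,0,0,10,0],[105,0,0,15,0],[105,0,0,10,0],[105,0,0,5,0],[105,0,0,0,0],[105,0,0,0,0],[105,0,0,0,0],[105,0,0,0,0]]]}}

```text
time_s: 36.5
position: [0.6099, -0.0261, 0.0487]
eef_rot: [0.001, 0.085, 0.996, -0.0]
ft_force: [0.6, -0.0, -2.4]
gripper_width: 0.0603
```

```bash
python3 -c "
from h import *
st();plan(.6092,-.0257,.0265,170.1,1,.1)"
```

```text
36.5 [609.9 -26.1  48.7] 170.2 [-0.001 -0.   ] [ 0.6 -0.  -2.4] 60.3 [-0.15  0.54 -0.11  0.92 -0.    0.02]
pose [609.9 -26.1  48.7] yaw 170.2 d [ -0.7   0.4 -22.2] dyaw -0.1 dist/row 22.2
[[0.8, 0.30000000000000004, 22.200000000000003, np.float64(0.1)]]
```

Request:
{"fn": "jog_arm", "kwargs": {"moves": [[[105,0.8,0.3,6,0],[105,0,0,8,0],[105,0,0,6,0],[105,0,0,2,0],[105,0,0,1,0],[105,0,0,1,0],[105,0,0,0,0],[105,0,0,0,0]]]}}

```text
time_s: 37.3
position: [0.6087, -0.0257, 0.0242]
eef_rot: [0.0, 0.085, 0.996, -0.0]
ft_force: [-0.2, -0.2, -2.2]
gripper_width: 0.0608
```

Request:
{"fn": "jog_arm", "kwargs": {"moves": [[[105,0,0,1,0],[105,0,0,1,0],[105,0,0,1,0],[105,0,0,1,0],[105,0,0,0.5,0],[105,0,0,0.5,0],[105,0,0,0,0],[105,0,0,0,0]]]}}

```text
time_s: 38.1
position: [0.6084, -0.0256, 0.0194]
eef_rot: [0.0, 0.085, 0.996, -0.0]
ft_force: [-3.4, 0.6, 3.6]
gripper_width: 0.0607
```

Request:
{"fn": "jog_arm", "kwargs": {"moves": [[[95,0,0,0,0],[75,0,0,0,0],[55,0,0,0,0],[45,0,0,0,0],[45,0,0,0,0],[45,0,0,0,0],[45,0,0,-3,0],[45,0,0,-6,0]]]}}

```text
time_s: 38.9
position: [0.6081, -0.0256, 0.0278]
eef_rot: [-0.001, 0.085, 0.996, -0.0]
ft_force: [0.5, -0.1, -0.3]
gripper_width: 0.0702
```

Request:
{"fn": "jog_arm", "kwargs": {"moves": [[[40,0,0,-15,0],[20,0,0,-30,0],[0,0,0,-30,0],[0,0,0,-30,0],[0,0,0,-25,0],[0,0,0,-12,0],[0,0,0,0,0],[0,0,0,0,0]]]}}

```text
time_s: 39.7
position: [0.6081, -0.0256, 0.1691]
eef_rot: [-0.0, 0.085, 0.996, -0.0]
ft_force: [-0.1, -0.0, 0.2]
gripper_width: 0.0855
```

```bash
python3 - <<'E'
from h import *
st();snap('wrist','w18.png')
brass('w18.png',.048,proj('w18.png',[.6087,-.0243,.048]))
a=np.radians(170.1);x=np.array([np.cos(a),np.sin(a),0])
for s in(1,-1): print(dark('w18.png',proj('w18.png',np.array([.6087,-.0243,.048])+s*.0243*x),.048))
plan(.612,.289,.1,184,16)
E
```

```text
39.7 [608.1 -25.6 169.1] 170.19 [ 0.001 -0.   ] [-0.1 -0.   0.2] 85.5 [-0.15  0.46  0.08  1.19 -0.    0.02]
  blob 253 172 5947.5
brass centre 606.1 -24.2 size 62.1 88.1 yaw 170.2
(array([252.7, 150. ]), array([ 0.5838, -0.0203,  0.048 ]))
(array([252.7, 200.1]), array([ 0.6313, -0.0285,  0.048 ]))
pose [607.6 -25.5 168.4] yaw 170.2 d [  4.4 314.5 -68.4] dyaw 13.8 dist/row 20.1
[[3.0, 19.5, 4.5, np.float64(-0.9)], [3.0, 19.5, 4.5, np.float64(-0.9)], [2.5, 19.5, 4.5, np.float64(-0.9)], [2.0, 19.5, 4.5, np.float64(-0.9)], [2.0, 19.5, 4.5, np.float64(-0.9)], [1.5, 19.5, 4.5, np.float64(-0.9)], [1.5, 19.5, 4.5, np.float64(-0.9)], [1.0, 19.5, 4.5, np.float64(-0.9)], [0.5, 19.5, 4.5, np.float64(-0.9)], [0.5, 19.5, 4.5, np.float64(-0.9)], [0.0, 19.5, 4.5, np.float64(-0.9)], [0.0, 19.5, 4.5, np.float64(-0.9)], [-0.5, 19.5, 4.5, np.float64(-0.9)], [-1.0, 19.5, 4.5, np.float64(-0.9)], [-1.0, 19.5, 4.5, np.float64(-0.9)], [-1.5, 19.5, 4.5, np.float64(-0.9)]]
```

```bash
python3 - <<'E'
from h import *
for z in(0,.08,.12): print(at("top0.png",(213/1.5,250/1.5),z),at("top0.png",(220/1.5,101/1.5),z))
print("dish",at("top0.png",(298/1.5,195/1.5),.01))
E
```

```text
[0.6503 0.3634 0.    ] [0.8856 0.3625 0.    ]
[0.6311 0.3441 0.08  ] [0.8471 0.3433 0.08  ]
[0.6215 0.3345 0.12  ] [0.8278 0.3337 0.12  ]
dish [0.7315 0.2389 0.01  ]
```

Request:
{"fn": "jog_arm", "kwargs": {"moves": [[[40,3,19.5,4.5,-0.9],[80,3,19.5,4.5,-0.9],[120,2.5,19.5,4.5,-0.9],[120,2,19.5,4.5,-0.9],[120,2,19.5,4.5,-0.9],[120,1.5,19.5,4.5,-0.9],[120,1.5,19.5,4.5,-0.9],[120,1,19.5,4.5,-0.9]]]}}

```text
time_s: 40.55
position: [0.6088, 0.1319, 0.1316]
eef_rot: [-0.002, 0.022, 1.0, -0.0]
ft_force: [0.3, -0.4, 0.3]
gripper_width: 0.0452
```

Request:
{"fn": "jog_arm", "kwargs": {"moves": [[[120,0.5,19.5,4.5,-0.9],[120,0.5,19.5,4.5,-0.9],[120,0,19.5,4.5,-0.9],[120,0,19.5,4.5,-0.9],[120,-0.5,19.5,4.5,-0.9],[120,-1,19.5,4.5,-0.9],[120,-1,19.5,4.5,-0.9],[120,-1.5,15,4.5,-0.9]]]}}

```text
time_s: 41.35
position: [0.6119, 0.2848, 0.0975]
eef_rot: [-0.0, -0.041, 0.999, 0.0]
ft_force: [0.4, 0.7, 0.0]
gripper_width: 0.0457
```

Request:
{"fn": "jog_arm", "kwargs": {"moves": [[[120,0,0,0,0],[120,0,0,0,0],[120,0,0,0,0],[120,0,0,0,0],[120,0,0,0,0],[120,0,0,0,0],[120,0,0,0,0],[120,0,0,0,0]]]}}

```text
time_s: 42.15
position: [0.6121, 0.2828, 0.098]
eef_rot: [0.0, -0.04, 0.999, -0.0]
ft_force: [0.4, -0.6, 0.6]
gripper_width: 0.0455
```

```bash
python3 - <<'E'
from h import *
st();snap('wrist','w19.png')
n=np.load("pics/w19.png.npz")
for s in(1,-1):
    e=proj('w19.png',[.6125+s*.054,.2925+s*.004,.012]);print(e,dark('w19.png',e,.012,7))
im=cv2.imread("pics/w19.png");hsv=cv2.cvtColor(im,cv2.COLOR_BGR2HSV)
m=cv2.inRange(hsv,(0,0,90),(180,45,255)); 
for c in cv2.findContours(m,cv2.RETR_EXTERNAL,cv2.CHAIN_APPROX_NONE)[0]:
    if cv2.contourArea(c)>600:
        W=np.array([at("w19.png",p,.012)[:2] for p in c.reshape(-1,2)])*1000; print(cv2.boundingRect(c),cv2.minAreaRect(W.astype(np.float32)))
E
```

```text
42.15 [612.1 282.8  98. ] -175.42 [-0. -0.] [ 0.4 -0.6  0.6] 45.5 [ 0.34  0.63  0.18  1.12 -0.    0.26]
[262.4 248.3] (array([nan, nan]), array([nan, nan, nan]))
[264.5 122.7] (array([nan, nan]), array([nan, nan, nan]))
(354, 350, 35, 34) ((793.43798828125, 418.9732971191406), (47.70869827270508, 35.16980743408203), 10.46923542022705)
(223, 326, 59, 34) ((774.7447509765625, 296.4817199707031), (36.406028747558594, 55.55888748168945), 16.075529098510742)
(333, 206, 179, 178) ((726.1571655273438, 459.58917236328125), (218.48272705078125, 152.84645080566406), 19.468469619750977)
(248, 107, 31, 153) ((612.1368408203125, 291.3490295410156), (130.843505859375, 23.086654663085938), 4.253833293914795)
(357, 31, 155, 47) ((499.7024841308594, 406.48516845703125), (118.51748657226562, 8.903624534606934), 82.6471176147461)h.py:54: RuntimeWarning: invalid value encountered in scalar divide
  p=((m*U).sum()/m.sum(),(m*V).sum()/m.sum()); return np.round(p,1),at(fn,p,z)
```

Request:
{"fn": "jog_arm", "kwargs": {"moves": [[[120,-0.5,3.5,15,0.3],[120,0,4,20,0],[120,0,0,25,0],[120,0,0,22,0],[120,0,0,14,0],[120,0,0,8,0],[120,0,0,4,0],[120,0,0,2,0]]]}}

```text
time_s: 43.0
position: [0.6125, 0.2906, -0.0116]
eef_rot: [0.0, -0.037, 0.999, 0.0]
ft_force: [-0.8, 0.5, 0.2]
gripper_width: 0.0453
```

Request:
{"fn": "jog_arm", "kwargs": {"moves": [[[135,0,0,0,0],[150,0,0,0,0],[165,0,0,0,0],[180,0,0,0,0],[200,0,0,0,0],[215,0,0,0,0],[215,0,0,0,0],[215,0,0,0,0]]], "force": 50}}

```text
time_s: 43.8
position: [0.6124, 0.2905, -0.0114]
eef_rot: [0.0, -0.037, 0.999, 0.0]
ft_force: [-2.0, -0.0, 4.6]
gripper_width: 0.0205
```

```bash
python3 -c "
from h import *
st()"
```

```text
43.8 [612.4 290.5 -11.4] -175.71 [-0.001  0.   ] [-2.  -0.   4.6] 20.5 [ 0.35  0.72  0.05  0.9  -0.    0.27]
```

Request:
{"fn": "jog_arm", "kwargs": {"moves": [[[215,0,0,-4,0],[215,0,0,-8,0],[215,0,0,-15,0],[215,0,0,-25,0],[215,0,0,-30,0],[215,0,0,-30,0],[215,0,0,-20,0],[215,0,0,-10,0]]]}}

```text
time_s: 44.6
position: [0.613, 0.2909, 0.1326]
eef_rot: [0.002, -0.037, 0.999, 0.0]
ft_force: [0.4, 0.2, -1.3]
gripper_width: 0.0204
```

Request:
{"fn": "jog_arm", "kwargs": {"moves": [[[215,0,0,0,0],[215,0,0,0,0],[215,0,0,0,0],[215,0,0,0,0],[215,0,0,0,0],[215,0,0,0,0],[215,0,0,0,0],[215,0,0,0,0]]]}}

```text
time_s: 45.4
position: [0.612, 0.2904, 0.13]
eef_rot: [0.0, -0.037, 0.999, -0.0]
ft_force: [0.1, 0.6, -1.2]
gripper_width: 0.0201
```

```bash
python3 - <<'E'
from h import *
st();snap('wrist','w20.png')
n=np.load("pics/w20.png.npz");print(n["p"])
im=cv2.imread("pics/w20.png")
for X in(.054,-.054,0): print(X,proj("w20.png",n["p"]+n["Rt"]@np.array([X,.001,-.0234])))
cv2.imwrite("pics/w20c.png",cv2.resize(im[150:384,180:330],None,fx=2.5,fy=2.5,interpolation=cv2.INTER_CUBIC))
plan(.66,-.0344,.14,170.1,16)
E
```

```text
45.4 [612.  290.4 130. ] -175.71 [-0. -0.] [ 0.1  0.6 -1.2] 20.1 [ 0.35  0.62  0.25  1.2  -0.    0.27]
[0.61198693 0.29044042 0.12996882]
0.054 [252.9 151.6]
-0.054 [253.1 347.1]
0 [253.  260.5]
pose [612.  290.4 130. ] yaw -175.7 d [  48.  -324.8   10. ] dyaw -14.2 dist/row 20.5
[[-1.5, -20.5, -0.5, np.float64(0.9)], [-2.0, -20.5, -0.5, np.float64(0.9)], [-2.0, -20.5, -0.5, np.float64(0.9)], [-2.5, -20.5, -0.5, np.float64(0.9)], [-2.5, -20.5, -0.5, np.float64(0.9)], [-3.0, -20.5, -0.5, np.float64(0.9)], [-3.5, -20.0, -0.5, np.float64(0.9)], [-3.5, -20.0, -0.5, np.float64(0.9)], [-4.0, -20.0, -0.5, np.float64(0.9)], [-4.5, -20.0, -0.5, np.float64(0.9)], [-4.5, -20.0, -0.5, np.float64(0.9)], [-5.0, -20.0, -0.5, np.float64(0.9)], [-5.0, -20.0, -0.5, np.float64(0.9)], [-5.5, -20.0, -0.5, np.float64(0.9)], [-6.0, -19.5, -0.5, np.float64(0.9)], [-6.0, -19.5, -0.5, np.float64(0.9)]]
```

View pics/w20c.png

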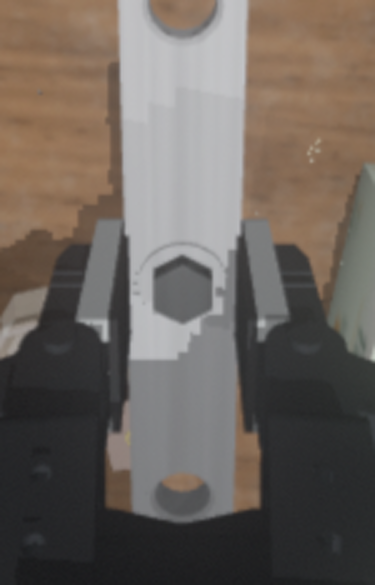

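Bridge held level; holes at (183,4) and (181,495) in the crop match the nominal offset (0, +1.1). I'll carry it over the posts.

```bash
python3 -c "
from h import *
plan(.6084,-.0256,.11,170.1,16)"
```

```text
pose [612.  290.4 130. ] yaw -175.7 d [  -3.6 -316.   -20. ] dyaw -14.2 dist/row 19.8
[[1.5, -19.5, 1.0, np.float64(0.9)], [1.5, -19.5, 1.0, np.float64(0.9)], [1.0, -19.5, 1.0, np.float64(0.9)], [1.0, -19.5, 1.0, np.float64(0.9)], [0.5, -19.5, 1.0, np.float64(0.9)], [0.0, -20.0, 1.0, np.float64(0.9)], [0.0, -20.0, 1.0, np.float64(0.9)], [-0.5, -19.5, 1.0, np.float64(0.9)], [-0.5, -19.5, 1.0, np.float64(0.9)], [-1.0, -19.5, 1.0, np.float64(0.9)], [-1.5, -19.5, 1.0, np.float64(0.9)], [-1.5, -19.5, 1.0, np.float64(0.9)], [-2.0, -19.5, 1.0, np.float64(0.9)], [-2.5, -19.5, 1.0, np.float64(0.9)], [-2.5, -19.5, 1.0, np.float64(0.9)], [-3.0, -19.5, 1.0, np.float64(0.9)]]
```

Request:
{"fn": "jog_arm", "kwargs": {"moves": [[[215,1.5,-19.5,1,0.9],[215,1.5,-19.5,1,0.9],[215,1,-19.5,1,0.9],[215,1,-19.5,1,0.9],[215,0.5,-19.5,1,0.9],[215,0,-20,1,0.9],[215,0,-20,1,0.9],[215,-0.5,-19.5,1,0.9]]]}}

```text
time_s: 46.25
position: [0.6099, 0.1315, 0.122]
eef_rot: [0.0, 0.026, 1.0, -0.0]
ft_force: [0.3, -0.1, -1.1]
gripper_width: 0.0199
```

Request:
{"fn": "jog_arm", "kwargs": {"moves": [[[215,-0.5,-19.5,1,0.9],[215,-1,-19.5,1,0.9],[215,-1.5,-19.5,1,0.9],[215,-1.5,-19.5,1,0.9],[215,-2,-19.5,1,0.9],[215,-2.5,-19.5,1,0.9],[215,-2.5,-19.5,1,0.9],[215,-3,-19.5,1,0.9]]]}}

```text
time_s: 47.05
position: [0.6077, -0.0252, 0.114]
eef_rot: [0.0, 0.089, 0.996, -0.0]
ft_force: [1.2, -0.2, -1.7]
gripper_width: 0.0206
```

Request:
{"fn": "jog_arm", "kwargs": {"moves": [[[215,0,0,8,0],[215,0,0,10,0],[215,0,0,6,0],[215,0,0,3,0],[215,0,0,0,0],[215,0,0,0,0],[215,0,0,0,0],[215,0,0,0,0]]]}}

```text
time_s: 47.85
position: [0.6084, -0.0234, 0.0874]
eef_rot: [0.0, 0.088, 0.996, -0.0]
ft_force: [-0.3, 0.1, -0.5]
gripper_width: 0.0207
```

```bash
python3 -c "
from h import *
st();plan(.6084,-.0256,.068,170.1,1,.1)"
```

```text
47.85 [608.4 -23.4  87.4] 169.91 [-0.001 -0.   ] [-0.3  0.1 -0.5] 20.7 [-0.14  0.51 -0.06  1.   -0.    0.03]
pose [608.4 -23.4  87.4] yaw 169.9 d [  0.   -2.2 -19.4] dyaw 0.2 dist/row 19.5
[[-0.4, -2.2, 19.400000000000002, np.float64(-0.2)]]
```

Request:
{"fn": "jog_arm", "kwargs": {"moves": [[[215,-0.4,-1.2,5,-0.2],[215,0,-1,8,0],[215,0,0,8,0],[215,0,0,6,0],[215,0,0,3,0],[215,0,0,0,0],[215,0,0,0,0],[215,0,0,0,0]]]}}

```text
time_s: 48.65
position: [0.6084, -0.0258, 0.0574]
eef_rot: [0.0, 0.086, 0.996, -0.0]
ft_force: [0.5, -0.3, -1.8]
gripper_width: 0.0202
```

```bash
python3 - <<'E'
from h import *
st();snap('wrist','w21.png',(190,60,330,384),1)
plan(.6084,-.0256,.0366,170.1,1,.1)
E
```

```text
48.65 [608.4 -25.8  57.4] 170.09 [-0.001 -0.   ] [ 0.5 -0.3 -1.8] 20.2 [-0.15  0.53 -0.1   0.93 -0.    0.03]
pose [608.4 -25.8  57.4] yaw 170.1 d [  0.    0.2 -20.8] dyaw 0.0 dist/row 20.8
[[0.0, 0.2, 20.8, np.float64(-0.0)]]
```

Request:
{"fn": "jog_arm", "kwargs": {"moves": [[[215,0,0.2,1.5,0],[215,0,0,1.5,0],[215,0,0,1.5,0],[215,0,0,1.5,0],[215,0,0,1.5,0],[215,0,0,1.5,0],[215,0,0,1.5,0],[215,0,0,0.5,0]]]}}

```text
time_s: 49.5
position: [0.6079, -0.0255, 0.0458]
eef_rot: [-0.0, 0.086, 0.996, -0.0]
ft_force: [-0.6, 0.7, -1.3]
gripper_width: 0.0204
```

Past the post tips with no contact force. On down to the lid (TCP ≈ 0.0366).

Request:
{"fn": "jog_arm", "kwargs": {"moves": [[[215,0,0,1.5,0],[215,0,0,1.5,0],[215,0,0,1.5,0],[215,0,0,1.5,0],[215,0,0,1,0],[215,0,0,1,0],[215,0,0,1,0],[215,0,0,0,0]]]}}

```text
time_s: 50.3
position: [0.608, -0.0256, 0.0368]
eef_rot: [-0.0, 0.086, 0.996, -0.0]
ft_force: [0.5, 0.0, -1.6]
gripper_width: 0.0203
```

Request:
{"fn": "jog_arm", "kwargs": {"moves": [[[215,0,0,0.5,0],[215,0,0,0,0],[215,0,0,0,0],[215,0,0,0,0],[215,0,0,0,0],[215,0,0,0,0],[215,0,0,0,0],[215,0,0,0,0]]]}}

```text
time_s: 51.1
position: [0.6081, -0.0256, 0.0366]
eef_rot: [0.0, 0.086, 0.996, -0.0]
ft_force: [-0.0, 0.7, 0.8]
gripper_width: 0.0204
```

Request:
{"fn": "jog_arm", "kwargs": {"moves": [[[200,0,0,0,0],[180,0,0,0,0],[160,0,0,0,0],[140,0,0,0,0],[130,0,0,0,0],[130,0,0,0,0],[130,0,0,-3,0],[130,0,0,-6,0]]]}}

```text
time_s: 51.9
position: [0.6076, -0.0255, 0.0454]
eef_rot: [-0.001, 0.086, 0.996, -0.0]
ft_force: [0.1, 0.1, 0.0]
gripper_width: 0.0421
```

Request:
{"fn": "jog_arm", "kwargs": {"moves": [[[130,0,0,-15,0],[130,0,0,-30,0],[130,0,0,-30,0],[130,0,0,-30,0],[130,0,0,-15,0],[130,0,0,-5,0],[130,0,0,0,0],[130,0,0,0,0]]]}}

```text
time_s: 52.7
position: [0.6074, -0.0255, 0.1695]
eef_rot: [-0.001, 0.086, 0.996, -0.0]
ft_force: [-0.5, 0.4, -0.0]
gripper_width: 0.042
```

```bash
python3 - <<'E'
from h import *
st();snap('wrist','w22.png')
def rect(m,fn,z,lo):
    for c in cv2.findContours(m,cv2.RETR_EXTERNAL,cv2.CHAIN_APPROX_NONE)[0]:
        if cv2.contourArea(c)>lo:
            W=np.array([at(fn,p,z)[:2] for p in c.reshape(-1,2)])*1000; q=cv2.minAreaRect(W.astype(np.float32)); print(cv2.boundingRect(c),np.round(q[0],1),np.round(q[1],1),round(q[2],1))
hsv=cv2.cvtColor(cv2.imread("pics/w22.png"),cv2.COLOR_BGR2HSV)
e=proj("w22.png",[.6087,-.0243,.06]);print("exp",e)
for v in(90,110,130): print(v);rect(cv2.inRange(hsv,(0,0,v),(180,50,255))[60:300,200:310],"w22.png",.06,300)
# top-view comparison of bystanders: mean abs change
im=r.get_image("top")["frame"][:,:,::-1]; a=cv2.imread("pics/top0.png"); a=cv2.resize(a,(512,384)).astype(int)
for n,(u,v) in dict(alu=(321,260),jar=(306,124),dish=(198,129)).items():
    w=np.s_[v-18:v+18,u-18:u+18]; s,_=cv2.phaseCorrelate(cv2.cvtColor(a[w].astype(np.uint8),6).astype(np.float32),cv2.cvtColor(np.ascontiguousarray(im[w]),6).astype(np.float32)); print(n,np.abs(a[w]-im[w]).mean().round(1),np.round(s,2))
E
```

```text
52.7 [607.4 -25.5 169.5] 170.09 [ 0.002 -0.   ] [-0.5  0.4 -0. ] 42.0 [-0.15  0.46  0.08  1.19 -0.    0.03]
exp [253.  181.6]
90
(7, 209, 22, 31) [ 611.5 -249.9] [20.4 32.6] 74.6
(78, 192, 22, 48) [ 614.9 -181. ] [17.3 47.9] 76.5
(20, 44, 70, 143) [ 530.1 -174.4] [ 53.4 123.5] 57.9
110
(7, 209, 22, 31) [ 611.5 -249.9] [20.4 32.6] 74.6
(78, 192, 22, 48) [ 614.9 -181.3] [16.8 47.8] 77.5
(40, 45, 27, 142) [ 527. -180.] [ 21.3 121.5] 68.5
130
(7, 210, 21, 30) [ 612.  -250.1] [19.3 32.2] 72.7
(80, 207, 19, 33) [ 622.1 -183.4] [15.6 32.8] 79.9
(40, 46, 27, 141) [ 527.4 -180.1] [ 20.7 120.8] 68.2
alu 14.8 [ 0.15 -0.04]
jar 18.0 [0.22 0.13]
dish 10.9 [ 0.02 -0.05]
```

```bash
python3 - <<'E'
from h import *
m=cv2.inRange(cv2.cvtColor(cv2.imread("pics/w22.png"),cv2.COLOR_BGR2HSV),(0,0,130),(180,50,255)); k=np.zeros_like(m);k[90:260,232:275]=m[90:260,232:275]
c=max(cv2.findContours(k,0,1)[0],key=cv2.contourArea)
for z in(.06,.07):
    q=cv2.minAreaRect((np.array([at("w22.png",p,z)[:2] for p in c.reshape(-1,2)])*1000).astype(np.float32)); print(z,q)
a=np.radians(170.1);x=np.array([np.cos(a),np.sin(a),0])
b=cv2.cvtColor(cv2.imread("pics/w22.png"),6)
for s in(1,-1): print("post tip px",proj("w22.png",np.array([.6087,-.0243,.066])+s*.054*x))
print(r.get_state()["time_s"])
E
```

```text
0.06 ((608.3192749023438, -24.618270874023438), (22.524812698364258, 129.868896484375), 79.9362564086914)
0.07 ((605.2432250976562, -24.07225799560547), (21.642683029174805, 125.02167510986328), 79.90386962890625)
post tip px [253.  120.7]
post tip px [253.1 239.1]
52.8
```

```bash
python3 -c "
from h import *
print(r.hand_in())"
```

```text
the job is handed in; nothing more can be done
None
```

The flask is assembled in the compress: lower half, brass ring, lid and bridge, each placed in that order and let go. I handed it in at about 53 s of the 112 s allowed. The hand-in gave no verdict.

**Final checks**
- **Seating:** every part stopped within about 0.2 mm of the arm height worked out for fully home. The lower half and lid pressed firmly. The ring (about 0.1 mm short) and the bridge showed only a light touch before release.
- **Bridge:** the last wrist picture puts it at (608.3, -24.6) mm, within 1 mm of the compress centre. It measures 129.9 × 22.5 mm at its seated height (130 × 22 nominal), and its heading is within about 0.3° of the posts.
- **Lid and ring:** wrist pictures taken after each release showed them centred within about 2 mm and at the right height.
- **Bystanders:** in the top view, the aluminium ring, powder jar and glass dish shifted less than 0.3 pixel, about 0.5 mm.

**Disagreements**
- **Fingertips:** they stood about 20 mm or more behind the TCP, not 14 mm ahead as stated. The first trial closing missed the lower half, so I measured the tips in the pictures and gripped lower.
- **Cameras:** the top and wrist cameras differed by about 3 mm, so I placed everything by the wrist camera.
- **Failed check:** one image check of the bridge's holes returned nothing before I gripped it. I used the bar's outline instead.
- **Not viewed:** my 16 pictures were used up before the end, so the final check was by measurement only.

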